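# Set up the bedside drinks corner

## Task

Get the hotel bedside drinks corner ready for the next guest: slide the bottle cooler's cover fully open and leave it open (its catch may be on; if the cover does not budge, press the red release button and try again), then lower every blue bottle on the table right down into a well of its own, without dropping it in. The green and the orange canister have been put on each other's coasters: swap them so that each stands upright and wholly on the coaster of its own colour, and do not knock about or tip over the tumbler, dish, clock or mug.

Things in the scene. Friction and masses are not known exactly. Their poses are not given: they have to be found in the camera images.
- cooler: white bottle cooler, fixed: a block 240 (its x) by 290 (its y) by 90 mm high, origin at the centre of its underside, x away from the robot, turned up to 0.2 rad. Three wells in a row along its y at x = -60 mm, 85 mm apart. A flat sliding cover lies over the wells. On its right side (-y) a grey pod 75 mm high carries the red release button
- cover (a joint): dark cover plate, 92 (cooler x) by 274 by 8 mm, top 98 mm above the table: 0 shut over the wells, 0.1 m fully open, slid along the cooler's +x onto the rear deck. Needs about 3 N, stays where left. A hidden catch may be on (nothing shows it): then it stops after about 2 mm until the release button has been pressed once, after which the catch stays off
- cover_grip (a point): on the cover's grip, a black upright fin 100 mm long (cooler's y), 12 mm thick (cooler's x), reaching from the cover's top at 98 mm up to 133 mm above the table, on the middle of the cover; the point is at 124 mm height and moves with the cover
- release_top (a point): centre of the top of the red release button, 30 mm in diameter, about 101 mm above the table when up; pressed straight down it travels 10 mm, about 5 N when fully down, springs back up; a press of 7 mm or more frees the catch
- well0 (a point): centre of the mouth, 90 mm above the table, of the right-hand (-y) one of the cooler's three round wells; a well is 59 mm in diameter and 80 mm deep with a 2 mm chamfer at the mouth, so a bottle standing in it has its underside 80 mm below this point (10 mm above the table); axes as the cooler's
- well1 (a point): centre of the mouth, 90 mm above the table, of the middle one of the cooler's three round wells; a well is 59 mm in diameter and 80 mm deep with a 2 mm chamfer at the mouth, so a bottle standing in it has its underside 80 mm below this point (10 mm above the table); axes as the cooler's
- well2 (a point): centre of the mouth, 90 mm above the table, of the left-hand (+y) one of the cooler's three round wells; a well is 59 mm in diameter and 80 mm deep with a 2 mm chamfer at the mouth, so a bottle standing in it has its underside 80 mm below this point (10 mm above the table); axes as the cooler's
- bottle0: blue water bottle, 150 mm tall, body 56 mm in diameter up to 97 mm, then a shoulder tapering to a yellow cap 32 mm in diameter that fills heights 120 to 150 mm; weighs 0.2 to 0.45 kg; origin at the centre of its underside, z up along its axis. Two or three of the three bottles are there (None if absent)
- bottle1: blue water bottle, 150 mm tall, body 56 mm in diameter up to 97 mm, then a shoulder tapering to a yellow cap 32 mm in diameter that fills heights 120 to 150 mm; weighs 0.2 to 0.45 kg; origin at the centre of its underside, z up along its axis. Two or three of the three bottles are there (None if absent)
- bottle2: blue water bottle, 150 mm tall, body 56 mm in diameter up to 97 mm, then a shoulder tapering to a yellow cap 32 mm in diameter that fills heights 120 to 150 mm; weighs 0.2 to 0.45 kg; origin at the centre of its underside, z up along its axis. Two or three of the three bottles are there (None if absent)
- green_canister: squat white canister with green lid, band and knob; body 90 mm in diameter, lid (92 mm) up to 63 mm, then a thin stem and on it a round green knob 28 mm in diameter from 90 to 120 mm height, good to grip; 0.4 kg, heavy base; origin at the centre of its underside, z up. At the start it stands on the coaster of the other colour
- green_coaster: flat green coaster with a cork middle, fixed to the table, 124 mm in diameter and 4 mm thick; origin at the centre of its underside
- orange_canister: squat white canister with orange lid, band and knob; body 90 mm in diameter, lid (92 mm) up to 63 mm, then a thin stem and on it a round orange knob 28 mm in diameter from 90 to 120 mm height, good to grip; 0.4 kg, heavy base; origin at the centre of its underside, z up. At the start it stands on the coaster of the other colour
- orange_coaster: flat orange coaster with a cork middle, fixed to the table, 124 mm in diameter and 4 mm thick; origin at the centre of its underside
- tumbler: bystander: empty glass tumbler, 66 mm in diameter, 85 mm tall, among the bottles and canisters; origin under its centre
- dish: bystander: blue dish, 110 mm in diameter, 35 mm tall; origin under its centre
- clock: bystander: wooden clock, 60 by 110 by 80 mm tall; origin under its centre
- mug: bystander: white mug, 80 mm in diameter, 90 mm tall, handle at its +y; origin under its centre
Mind the look-alikes: they are no part of the job. Leave any pink or yellow look-alike of the orange_canister alone.

How it is judged:
On the way:
1. the cooler's cover is slid fully open (value of joint cover above 0.085 m), for 0.2 s.
At the end, for the whole second after the job is handed in: Cover open over 85 of its 100 mm; every bottle present upright (0.12 rad) in a well, within 6 mm of its axis, underside over 72 mm below the mouth; each canister upright (0.1 rad), at rest on the coaster of its own colour, within 18 mm of its centre (value of joint cover above 0.085 m and ((horizontal distance between bottle0 and well0 below 0.006 m and z of bottle0 in the frame of well0 below -0.072 m) or (horizontal distance between bottle0 and well1 below 0.006 m and z of bottle0 in the frame of well1 below -0.072 m) or (horizontal distance between bottle0 and well2 below 0.006 m and z of bottle0 in the frame of well2 below -0.072 m)) and angle between each of bottle0, bottle1, bottle2's own z axis and vertical below 0.12 rad and linear speed of each of bottle0, bottle1, bottle2, green_canister, orange_canister below 0.03 m/s and ((horizontal distance between bottle1 and well0 below 0.006 m and z of bottle1 in the frame of well0 below -0.072 m) or (horizontal distance between bottle1 and well1 below 0.006 m and z of bottle1 in the frame of well1 below -0.072 m) or (horizontal distance between bottle1 and well2 below 0.006 m and z of bottle1 in the frame of well2 below -0.072 m)) and ((horizontal distance between bottle2 and well0 below 0.006 m and z of bottle2 in the frame of well0 below -0.072 m) or (horizontal distance between bottle2 and well1 below 0.006 m and z of bottle2 in the frame of well1 below -0.072 m) or (horizontal distance between bottle2 and well2 below 0.006 m and z of bottle2 in the frame of well2 below -0.072 m)) and horizontal distance between green_canister and green_coaster below 0.018 m and angle between each of green_canister, orange_canister's own z axis and vertical below 0.1 rad and height (world z) of green_canister between 0.001 and 0.01 m and horizontal distance between orange_canister and orange_coaster below 0.018 m and height (world z) of orange_canister between 0.001 and 0.01 m); the robot touches nothing.
It fails at once if the tumbler, dish, clock or mug is shoved more than 5 cm from its place or tipped over (distance of any of tumbler, dish, clock, mug from where it was at the start of the episode above 0.05 m or angle between any of tumbler, dish, clock, mug's own z axis and vertical above 0.6 rad).
It fails at once if a bottle is dropped down a well (falls in it faster than 0.7 m/s) instead of being lowered ((linear speed of bottle0 above 0.7 m/s and horizontal distance between bottle0 and well0 below 0.01 m and z of bottle0 in the frame of well0 below -0.01 m) or (linear speed of bottle0 above 0.7 m/s and horizontal distance between bottle0 and well1 below 0.01 m and z of bottle0 in the frame of well1 below -0.01 m) or (linear speed of bottle0 above 0.7 m/s and horizontal distance between bottle0 and well2 below 0.01 m and z of bottle0 in the frame of well2 below -0.01 m) or (linear speed of bottle1 above 0.7 m/s and horizontal distance between bottle1 and well0 below 0.01 m and z of bottle1 in the frame of well0 below -0.01 m) or (linear speed of bottle1 above 0.7 m/s and horizontal distance between bottle1 and well1 below 0.01 m and z of bottle1 in the frame of well1 below -0.01 m) or (linear speed of bottle1 above 0.7 m/s and horizontal distance between bottle1 and well2 below 0.01 m and z of bottle1 in the frame of well2 below -0.01 m) or (linear speed of bottle2 above 0.7 m/s and horizontal distance between bottle2 and well0 below 0.01 m and z of bottle2 in the frame of well0 below -0.01 m) or (linear speed of bottle2 above 0.7 m/s and horizontal distance between bottle2 and well1 below 0.01 m and z of bottle2 in the frame of well1 below -0.01 m) or (linear speed of bottle2 above 0.7 m/s and horizontal distance between bottle2 and well2 below 0.01 m and z of bottle2 in the frame of well2 below -0.01 m)).
Of bottle0, bottle1, bottle2 only 2 to 3 are there at a start; the rules pass over those that are not, and their reading is None.
At some moment in a run one of green_canister, orange_canister may be knocked a few centimetres aside while the robot is not near it.
It also fails if it takes over 210 s, if anything falls off the work surface, if the arm or the gripper's body presses on something with over 40 N, if the wrist force passes 120 N, or if a joint passes its speed limit or range.

## Robot

A 6-joint arm with a two-finger parallel gripper is mounted at the origin on the work surface. World frame = base frame: x ahead of the robot, y to its left, z up, the work surface at z = 0. Lengths are in m, angles in rad, forces in N, time in s.
With the tool pointing down it reaches from about 0.275 to 0.875 m from the base axis. Payload 12.5 kg.
Tool frame: the origin (TCP) lies midway between the tips of the shut fingers; the grasp point (between the pads) lies 19 mm behind it (r.grip_depth is the distance from the TCP to the grasp point, in m); z points along the fingers, y is the direction in which the jaws open and shut (so a half turn about z gives the same grasp; the last joint's range is limited). The gripper opens to 85 mm and grips with 20 to 120 N. Pads are 22 mm wide; open, the fingers measure 114 mm over their backs; the gripper's body (76 mm by 85 mm) begins 54 mm behind the grasp point. The pads swing forward as they close: fully open they stand 13 mm farther back than shut.
Start: joints at [1.213, 0.351, 1.652, -0, 1.139, -0.085], TCP at [0.148, 0.53, 0.231] pointing down, gripper open.
Joint ranges: [-2.75, 2.75], [-0.79, 2.1], [0.01, 2.65], [-1.57, 4.71], [0.07, 3.14], [-2.87, 2.87]. Speed limits (rad/s): [2.22, 2.22, 2.79, 3.14, 3.14, 3.14].

## Interface

Orientations are given as a unit quaternion [x, y, z, w].
In Python, from workcell import r gives the robot as it stands. The module is installed in compiled form; this text tells all that it offers.
- The arm moves only by the tool send_rows, never from a script. Its argument "rows" is a list of rows, each a list of 5 numbers: the finger opening in mm, from 0 to 85.4, then the shift along the world's x, y, z in mm, then the turn about the world's z in degrees. A call has 1 to 5 rows; each row is the pose to reach, as a shift and turn from the pose commanded when the call began; what a row does not reach only later rows make up. A row lasts 1/8 s, in which the tool goes at most 62.5 mm and 10.7 degrees, less where a joint would pass 70% of its speed; a pose out of reach is approached as far as the arm can. A call with a gripper value outside its range is refused whole. The fingers move at their own pace and stop on an object; the grip force is fixed at half the most. Time passes only in rows, so rows that repeat a pose let the fingers close. It gives the time, the measured TCP pose, the force and the opening at its end, in the units of the state.
- r.read_state(): the state, without advancing time (a new reading comes with each control period).
- r.get_image(name): name is "side" or "top" or "wrist"; returns a dict with "pixels" (400x640x3 uint8, blue, green, red), "intrinsics" (3x3 intrinsics, pixels), "extrinsics" (4x4, takes a point from camera to world coordinates). Camera axes: x right, y up, looking along -z (the intrinsics and any distortion apply to the point x, -y, -z); pixel columns grow to the right and rows downward; lengths in m; the calibration is good to about 2 mm. A picture is of the moment at which its call begins. There is no depth.
- r.sign_off(): hands the job in, once; it reports no verdict.
The state is a dict: "t": time; "joints": joint angles; "qd": joint speeds; "effort": joint torques, N m; "tool_pos": TCP position; "tool_rot": TCP orientation; "contact_force": force on the tool from outside, world axes, zero at the start; "ft_torque": the same for the moment, N m; "opening": opening from 0.0 (shut) to 1.0 (fully open).
Only numpy, scipy, OpenCV 4.12 (cv2) and the standard library are available. Lean on these libraries where they do the work, as an engineer would, in place of code of your own. Each camera call takes 0.05 s, during which the arm holds its last target. There are 200 camera calls.

## Working session

There is one attempt and no reset: what is moved stays moved. The work goes in short steps, Python scripts to look and compute and a tool call to move; the robot and the scene stay as the last step left them, time stands still between calls to the robot, and variables do not carry over. Pictures are saved under pics/ and viewed, about 12 in all and at most 16, crops included, and the job is handed in when it is done.

Besides the shell and the picture viewer there is one more tool, called after "Request:" as a command line: name --pt "numbers of a row" for each row, then --argument value for the rest. send_rows: Moves the arm, as the interface text tells. Its arguments: {"type":"object","properties":{"rows":{"type":"array"}},"required":["rows"]}

```bash
mkdir -p pics; cat > h.py <<'E'
from workcell import r
import cv2, numpy as np
def grab(n,save=None):
    d=r.get_image(n); d={k:np.array(v) for k,v in d.items() if k in('pixels','intrinsics','extrinsics')}
    if save: cv2.imwrite('pics/'+save+'.png',d['pixels'])
    return d
def ray(d,u,v):
    K,T=d['intrinsics'],d['extrinsics']
    p=np.linalg.inv(K)@[u,v,1.]; w=T[:3,:3]@[p[0],-p[1],-p[2]]
    return T[:3,3],w/np.linalg.norm(w)
def onz(d,u,v,z):
    o,w=ray(d,u,v); return (o+w*(z-o[2])/w[2])
def proj(d,P):
    K,T=d['intrinsics'],d['extrinsics']
    c=T[:3,:3].T@(np.array(P,float)-T[:3,3]); q=K@[c[0],-c[1],-c[2]]; return q[:2]/q[2]
def blobs(img,lo,hi,amin=60):
    hsv=cv2.cvtColor(img,cv2.COLOR_BGR2HSV); m=cv2.inRange(hsv,np.array(lo),np.array(hi))
    n,l,s,c=cv2.connectedComponentsWithStats(m)
    return [(c[i].round(1).tolist(),s[i].tolist()) for i in range(1,n) if s[i][4]>=amin]
E
python3 - <<'E'
from h import *
for n in('top','side'):
    d=grab(n,n+'0'); print(n,d['intrinsics'].round(1).tolist(),d['extrinsics'].round(3).tolist())
print(r.read_state())
E
```

```text
top [[367.3, 0.0, 317.3], [0.0, 367.3, 197.0], [0.0, 0.0, 1.0]] [[-0.027, 0.99, -0.135, 0.431], [-0.999, -0.032, -0.033, -0.101], [-0.037, 0.134, 0.99, 1.17], [0.0, 0.0, 0.0, 1.0]]
side [[380.0, 0.0, 321.1], [0.0, 380.0, 197.9], [0.0, 0.0, 1.0]] [[0.846, 0.318, -0.427, 0.137], [-0.533, 0.485, -0.693, -0.763], [-0.013, 0.814, 0.58, 0.69], [0.0, 0.0, 0.0, 1.0]]
{'t': 0.1, 'joints': array([ 1.21334535e+00,  3.51207896e-01,  1.65236854e+00,  2.17154814e-05,
        1.13908713e+00, -8.46023445e-02]), 'qd': array([ 1.86821857e-03, -4.18866287e-04, -2.86239249e-03, -9.80701364e-04,
        1.36169680e-03,  2.41240968e-05]), 'effort': array([-8.58785625e-04, -5.06834042e+01, -2.91872799e+01, -9.32875264e-05,
        2.67739335e-03, -3.72841896e-05]), 'tool_pos': array([0.14807818, 0.5293806 , 0.23079505]), 'tool_rot': array([ 1.36006017e-01,  9.90707866e-01, -5.20263864e-04, -1.27007031e-04]), 'contact_force': array([ 0.53150298,  0.64212643, -0.12813253]), 'ft_torque': array([0.01406887, 0.01891377, 0.00621033]), 'opening': 1.004303357467568}
```

View pics/top0.png

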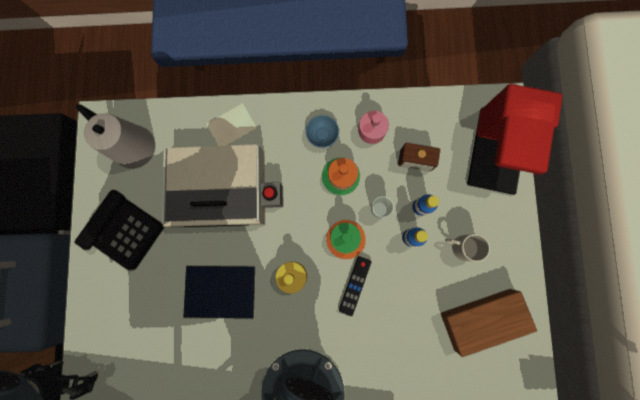

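View pics/side0.png

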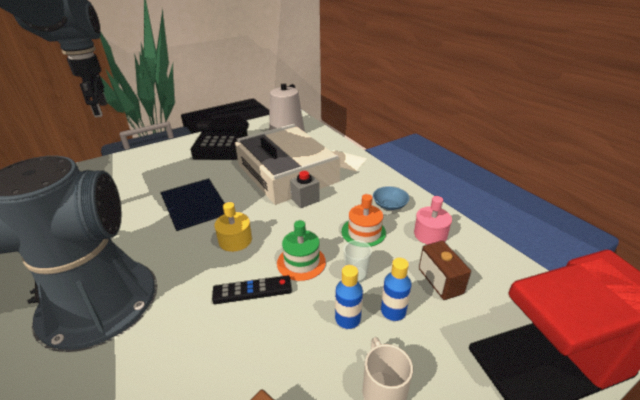

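The top view shows two blue bottles at about (427,205) and (416,237). The orange canister is at (343,172) on the green coaster, and the green canister at (345,238) is on the orange coaster. The button is at (269,193), the fin at (208,204), and the tumbler at (381,207). The side view agrees, with the same two bottles.

```bash
python3 - <<'E'
from h import *
T={'pixels':cv2.imread('pics/top0.png')};S={'pixels':cv2.imread('pics/side0.png')}
t=grab('top');s=grab('side')
C=dict(yellow=((22,150,90),(32,255,255)),orange=((5,170,90),(15,255,255)),green=((50,120,50),(85,255,255)),red=((0,200,110),(3,255,255)),blue=((105,180,60),(120,255,255)),dark=((0,0,0),(180,255,45)))
for k,(a,b) in C.items():
    for nm,d in(('top',t),('side',s)):
        if k=='dark' and nm=='side': continue
        for c,st in blobs(d['pixels'],a,b,30 if k!='dark' else 60):
            if c[1]>85: print(k,nm,c,st)
E
python3 - <<'E'
import cv2
a=cv2.imread('pics/top0.png')[120:270,150:460]
cv2.imwrite('pics/c1.png',cv2.resize(a,(775,375),interpolation=cv2.INTER_CUBIC))
E
```

```text
yellow top [431.9, 201.2] [427, 196, 11, 11, 94]
yellow top [420.8, 235.8] [416, 231, 11, 10, 95]
yellow top [290.7, 277.0] [276, 262, 31, 31, 741]
yellow side [227.7, 206.7] [223, 202, 11, 13, 68]
yellow side [244.7, 223.8] [242, 219, 7, 12, 55]
yellow side [399.1, 266.6] [393, 258, 15, 20, 218]
yellow side [348.6, 273.8] [342, 265, 16, 21, 216]
orange top [342.6, 172.3] [328, 159, 30, 28, 665]
orange top [346.2, 242.5] [327, 221, 38, 37, 337]
orange side [365.6, 213.4] [349, 195, 34, 32, 617]
orange side [364.6, 232.4] [349, 226, 32, 11, 97]
orange side [300.7, 269.4] [277, 252, 48, 28, 436]
green top [334.9, 182.5] [322, 161, 37, 34, 260]
green top [345.2, 237.5] [331, 223, 29, 30, 686]
green side [300.2, 241.2] [283, 221, 36, 35, 756]
green side [345.6, 232.1] [342, 223, 10, 18, 91]
green side [379.0, 237.8] [370, 227, 15, 19, 76]
green side [300.8, 262.3] [285, 256, 33, 10, 86]
red top [528.6, 129.0] [500, 85, 62, 88, 3534]
red top [268.5, 192.0] [264, 188, 10, 9, 67]
red side [303.7, 175.1] [299, 172, 10, 8, 56]
red side [588.6, 313.5] [510, 251, 130, 137, 11233]
blue top [421.1, 203.7] [418, 197, 8, 15, 34]
blue side [396.0, 292.0] [385, 283, 25, 15, 164]
blue side [348.7, 300.0] [337, 292, 25, 14, 166]
blue side [392.7, 312.8] [382, 304, 24, 16, 218]
blue side [347.4, 321.1] [336, 314, 24, 14, 208]
dark top [84.5, 111.1] [75, 104, 21, 16, 136]
dark top [36.0, 249.2] [0, 112, 98, 288, 19058]
dark top [98.0, 128.8] [93, 125, 11, 9, 69]
dark top [561.5, 280.8] [535, 127, 58, 273, 7370]
dark top [489.8, 168.1] [467, 132, 52, 62, 1787]
dark top [119.6, 230.1] [75, 190, 89, 80, 3531]
dark top [194.9, 204.9] [166, 190, 62, 31, 1358]
dark top [354.5, 283.9] [339, 257, 31, 58, 532]
dark top [218.8, 291.7] [184, 266, 70, 52, 3520]
dark top [475.8, 303.0] [442, 290, 73, 29, 291]
dark top [298.0, 382.5] [262, 357, 80, 43, 2363]
```

View pics/c1.png

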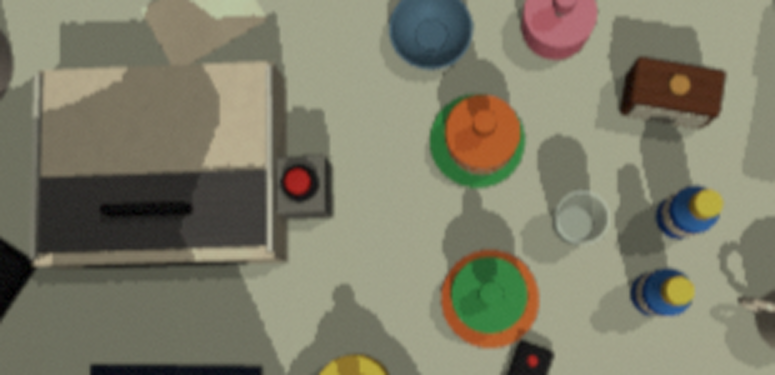

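```bash
python3 - <<'E'
from h import *
t=grab('top');s=grab('side')
c=lambda u,v:(150+u/2.5,120+v/2.5)
P=lambda n,uv,z:print(n,(onz(t,*uv,z)[:2]*1000).round(0))
P('bott0',(431.9,201.2),.147);P('bott1',(420.8,235.8),.147)
P('knobO',c(485,123),.117);P('knobG',c(491,293),.117)
P('coastG',(340.5,176.5),.004);P('coastO',(346,239.5),.004)
P('button',(268.5,192),.101)
P('finL',c(101,210),.133);P('finR',c(191,208),.133)
for q in((38,181),(268,169),(268,248),(36,255)): P('cover',c(*q),.098)
for q in((42,70),(270,62)): P('blockback',c(*q),.09)
P('blockfrontL',c(34,264),.09);P('blockfrontR',c(272,258),.09)
P('tumbler',c(580,212),.06)
# side cross-check
Q=lambda n,uv,z:print('side',n,(onz(s,*uv,z)[:2]*1000).round(0))
Q('b0',(399.1,266.6),.135);Q('b1',(348.6,273.8),.135);Q('button',(303.7,175.1),.099)
Q('knobO',(367,202),.105);Q('knobG',(300,229),.105)
E
```

```text
bott0 [ 549. -385.]
bott1 [ 455. -348.]
knobO [ 655. -146.]
knobG [ 457. -145.]
coastG [ 655. -139.]
coastO [ 453. -149.]
button [597.  79.]
finL [565. 300.]
finR [564. 195.]
cover [607. 391.]
cover [612. 113.]
cover [518. 113.]
cover [518. 391.]
blockback [746. 393.]
blockback [745. 111.]
blockfrontL [508. 396.]
blockfrontR [506. 110.]
tumbler [ 553. -259.]
side b0 [ 550. -386.]
side b1 [ 454. -347.]
side button [591.  69.]
side knobO [ 658. -145.]
side knobG [ 458. -144.]
```

Request:
send_rows --pt "0 62 -46 0 5" --pt "0 124 -92 0 10" --pt "0 186 -138 0 15" --pt "0 248 -184 0 15" --pt "0 310 -230 0 15"

```text
t: 0.92
tool_pos: [0.4006, 0.342, 0.2314]
tool_rot: [0.005, 1.0, 0.0, 0.0]
contact_force: [0.8, 1.4, -0.1]
opening: 0.0
```

Request:
send_rows --pt "0 60 -48 0 0" --pt "0 60 -51 0 0" --pt "0 60 -51 -60 0" --pt "0 60 -51 -60 0"

```text
t: 1.42
tool_pos: [0.4568, 0.2917, 0.1683]
tool_rot: [0.005, 1.0, -0.002, -0.003]
contact_force: [-0.2, 0.7, 1.2]
opening: 0.005
```

```bash
python3 - <<'E'
from h import *
s=r.read_state();print(s['t'],s['tool_pos'],s['tool_rot'],s['contact_force'],s['opening'])
d=grab('wrist','w1');print(d['extrinsics'].round(3).tolist(),d['intrinsics'][0])
E
```

```text
1.425 [0.45681108 0.29166816 0.16834578] [ 0.00542977  0.99997825 -0.00168847 -0.00334068] [-0.20398762  0.71353054  1.24349075] 0.004744610287528909
[[0.011, -0.947, -0.32, 0.373], [1.0, 0.009, 0.006, 0.293], [-0.003, -0.32, 0.947, 0.311], [0.0, 0.0, 0.0, 1.0]] [314.11499987   0.         318.08004658]
```

View pics/w1.png

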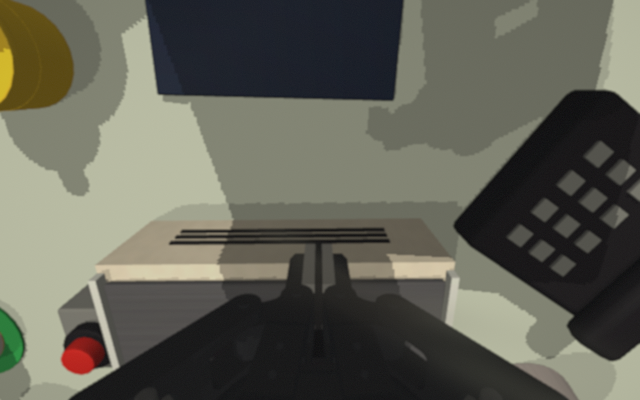

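The wrist view shows the cooler's front edge nearly square to the tool, from (97,267) to (455,262), with the button top near (84,355). The shut fingers are clear of everything.

```bash
python3 - <<'E'
from h import *
d=grab('wrist')
for n,uv,z in(('edgeL',(98,266),.09),('edgeR',(455,262),.09),('covL',(107,282),.098),('covR',(445,279),.098)): print(n,onz(d,*uv,z))
for c,s in blobs(d['pixels'],(0,180,100),(5,255,255)): print(c,s,onz(d,*c,.1))
b=[(c,s) for c,s in blobs(d['pixels'],(0,180,170),(5,255,255))];print(b)
E
```

```text
edgeL [0.50970547 0.11288255 0.09      ]
edgeR [0.50887392 0.40277316 0.09      ]
covL [0.51953403 0.12308813 0.098     ]
covR [0.51940309 0.39291921 0.098     ]
[80.4, 351.2] [63, 334, 36, 35, 927] [0.58768958 0.08568693 0.1       ]
[([77.3, 356.8], [63, 345, 30, 24, 552])]
```

Request:
send_rows --pt "0 62 -42 -10 0" --pt "0 62 -42 -60 0" --pt "0 62 -42 -60 0"

```text
t: 1.9
tool_pos: [0.5205, 0.2501, 0.1106]
tool_rot: [0.006, 1.0, -0.001, -0.002]
contact_force: [-0.3, -0.2, 1.1]
opening: -0.0
```

Request:
send_rows --pt "0 20 0 0 0" --pt "0 27 0 0 0" --pt "0 34 0 0 0" --pt "0 38 0 0 0" --pt "0 42 0 0 0"

```text
t: 2.52
tool_pos: [0.563, 0.2507, 0.1115]
tool_rot: [0.005, 1.0, 0.0, -0.0]
contact_force: [-1.4, 0.5, 1.2]
opening: 0.001
```

Request:
send_rows --pt "0 4 0 0 0" --pt "0 8 0 0 0" --pt "0 11 0 0 0" --pt "0 14 0 0 0" --pt "0 14 0 0 0"

```text
t: 3.15
tool_pos: [0.5774, 0.2504, 0.1112]
tool_rot: [0.006, 1.0, -0.0, 0.0]
contact_force: [-0.2, -0.7, -0.1]
opening: -0.0
```

```bash
python3 - <<'E'
from h import *
w=grab('wrist')['pixels'];t=grab('top')['pixels'][120:260,130:330]
a=cv2.resize(w,(400,250));b=cv2.resize(t,(400,280),interpolation=cv2.INTER_CUBIC)
cv2.imwrite('pics/m1.png',np.vstack([a,b]))
E
```

```text
(no output)
```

View pics/m1.png

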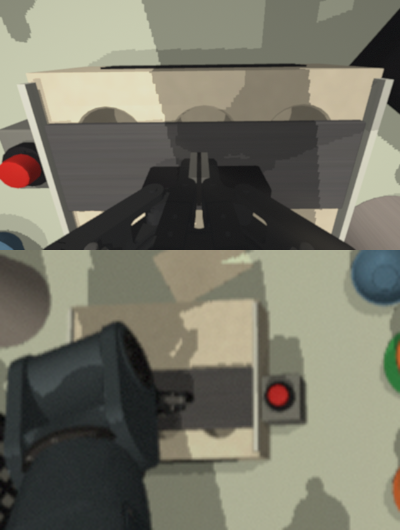

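The cover is already sliding: the well mouths show in front of its edge in the wrist view. So the catch is off, and I'll keep pushing.

Request:
send_rows --pt "0 12 0 0 0" --pt "0 24 0 0 0" --pt "0 36 0 0 0" --pt "0 48 0 0 0" --pt "0 56 0 0 0"

```text
t: 3.88
tool_pos: [0.634, 0.2504, 0.1112]
tool_rot: [0.006, 1.0, 0.0, 0.0]
contact_force: [-2.5, 0.3, -0.7]
opening: -0.003
```

Request:
send_rows --pt "0 4 0 0 0" --pt "0 8 0 0 0" --pt "0 12 0 0 0" --pt "0 16 0 0 0" --pt "0 16 0 0 0"

```text
t: 4.5
tool_pos: [0.649, 0.2504, 0.1112]
tool_rot: [0.006, 1.0, -0.0, -0.0]
contact_force: [-3.7, -0.1, -0.6]
opening: 0.0
```

Request:
send_rows --pt "0 3 0 0 0" --pt "0 6 0 0 0" --pt "0 9 0 0 0" --pt "0 9 0 0 0"

```text
t: 5.0
tool_pos: [0.6494, 0.2505, 0.1111]
tool_rot: [0.005, 1.0, -0.002, -0.011]
contact_force: [-59.7, -6.3, 30.9]
opening: -0.002
```

Request:
send_rows --pt "0 -20 0 0 0" --pt "0 -40 0 50 0" --pt "0 -100 0 80 0" --pt "0 -160 0 110 0" --pt "0 -220 0 110 0"

```text
t: 5.62
tool_pos: [0.4437, 0.2508, 0.2233]
tool_rot: [0.006, 1.0, 0.001, 0.003]
contact_force: [-0.1, 0.9, 0.8]
opening: 0.002
```

```bash
python3 - <<'E'
from h import *
s=r.read_state();print(s['t'],s['tool_pos'],s['contact_force'])
d=grab('wrist','w2');np.savez('w2.npz',**d)
t=grab('top','t2')
b=cv2.resize(t['pixels'][120:270,130:460],(792,360),interpolation=cv2.INTER_CUBIC)
cv2.imwrite('pics/t2c.png',b)
E
```

```text
5.625 [0.44374523 0.25077304 0.22326856] [-0.10447235  0.87610041  0.76501286]
```

View pics/w2.png

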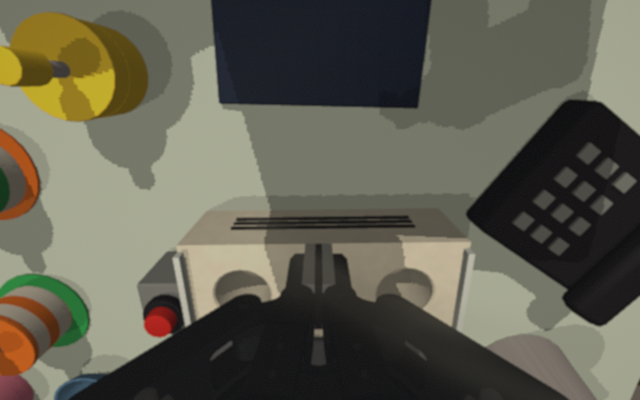

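View pics/t2c.png

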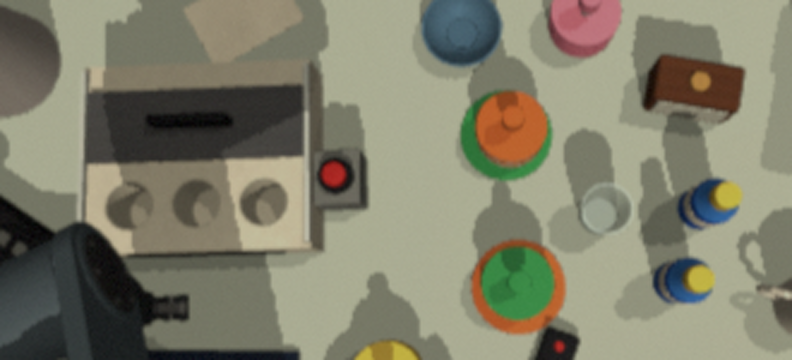

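```bash
python3 - <<'E'
from h import *
d=dict(np.load('w2.npz'));t=grab('top')
for q in((130,206),(197,203),(264,202)): print('top',onz(t,130+q[0]/2.4,120+q[1]/2.4,.09)[:2].round(4))
for q in((243,293),(404,290)): print('wr',onz(d,*q,.09)[:2].round(4))
for q in((214,293),(272,293),(376,290),(433,290),(243,272),(404,269),(183,250),(465,245)): print('edge',q,onz(d,*q,.09)[:2].round(4))
# well mask fits
hsv=cv2.cvtColor(d['pixels'],cv2.COLOR_BGR2HSV)
for c in((243,290),(404,290)): print(d['pixels'][c[1]-30:c[1]+5:3,c[0]].sum(1).tolist(),d['pixels'][c[1],c[0]-40:c[0]+40:3].sum(1).tolist())
E
```

```text
top [0.5653 0.3354]
top [0.5664 0.2508]
top [0.565  0.1665]
wr [0.5623 0.1718]
wr [0.5608 0.339 ]
edge (214, 293) [0.5619 0.1416]
edge (272, 293) [0.5627 0.2019]
edge (376, 290) [0.5604 0.31  ]
edge (433, 290) [0.5612 0.3692]
edge (243, 272) [0.537  0.1741]
edge (404, 269) [0.5356 0.337 ]
edge (183, 250) [0.511  0.1172]
edge (465, 245) [0.5091 0.3949]
[538, 536, 533, 503, 258, 248, 245, 248, 245, 321, 378, 335] [527, 527, 530, 478, 279, 217, 229, 229, 232, 237, 300, 328, 358, 376, 385, 394, 399, 399, 401, 402, 394, 374, 380, 515, 522, 398, 327]
[451, 453, 403, 255, 235, 239, 242, 240, 378, 384, 383, 383] [346, 346, 349, 351, 303, 240, 244, 249, 247, 248, 245, 259, 386, 386, 381, 366, 358, 353, 342, 329, 313, 290, 248, 407, 502, 510, 507]
```

The cover is fully open: the end stop was reached, and the top crop shows three clear wells at (130,206), (197,203) and (264,202). Next I go for the nearer bottle, at about (455,-347).

Request:
send_rows --pt "60 5 -60 0 0" --pt "60 10 -120 0 0" --pt "60 10 -180 0 0" --pt "60 10 -240 0 0" --pt "60 10 -300 0 0"

```text
t: 6.4
tool_pos: [0.4552, -0.0523, 0.2215]
tool_rot: [0.006, 1.0, -0.0, 0.001]
contact_force: [1.3, 0.1, -0.6]
opening: 0.703
```

Request:
send_rows --pt "60 -30 -60 0 0" --pt "60 -60 -120 0 0" --pt "60 -60 -180 0 0" --pt "60 -60 -240 0 0" --pt "60 -60 -240 0 0"

```text
t: 7.02
tool_pos: [0.3942, -0.2941, 0.2211]
tool_rot: [0.008, 1.0, -0.001, 0.001]
contact_force: [0.6, 0.4, -0.2]
opening: 0.704
```

```bash
python3 - <<'E'
from h import *
s=r.read_state();print(s['t'],s['tool_pos'],s['opening'])
d=grab('wrist','w3')
for c,st in blobs(d['pixels'],(20,150,60),(34,255,255)): print(c,st,onz(d,*c,.14).round(4))
E
```

```text
7.025 [ 0.3942311  -0.29407988  0.22106601] 0.7042982045776379
[606.0, 116.2] [562, 69, 78, 96, 5868] [ 0.3324 -0.0947  0.14  ]
[262.7, 265.2] [246, 245, 27, 47, 571] [ 0.4468 -0.3401  0.14  ]
```

View pics/w3.png

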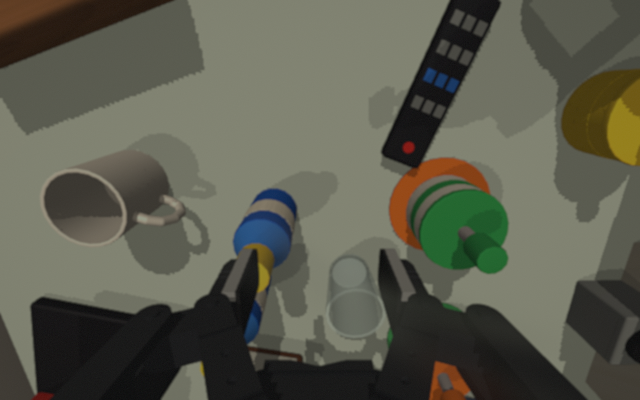

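The near bottle's cap is at (260,270), partly behind the left finger, and the tumbler is at (355,300). I'll move over the cap and descend.

Request:
send_rows --pt "60 60 -54 0 0" --pt "60 60 -54 0 0" --pt "60 60 -54 -55 0" --pt "60 60 -54 -100 0" --pt "60 60 -54 -100 0"

```text
t: 7.7
tool_pos: [0.4533, -0.3418, 0.1186]
tool_rot: [0.005, 1.0, 0.002, -0.002]
contact_force: [0.7, -0.2, 0.3]
opening: 0.703
```

```bash
python3 - <<'E'
from h import *
s=r.read_state();print(s['t'],s['tool_pos'],s['opening'],s['contact_force'])
w=cv2.resize(grab('wrist')['pixels'][150:,100:540],(528,300));b=grab('side')['pixels'][200:360,280:460]
cv2.imwrite('pics/m2.png',np.vstack([w,cv2.resize(b,(528,300+150//1))[:300]]))
E
```

```text
7.7 [ 0.45326061 -0.34176364  0.11859082] 0.7027459491837866 [ 0.65528828 -0.17935179  0.34496866]
```

View pics/m2.png

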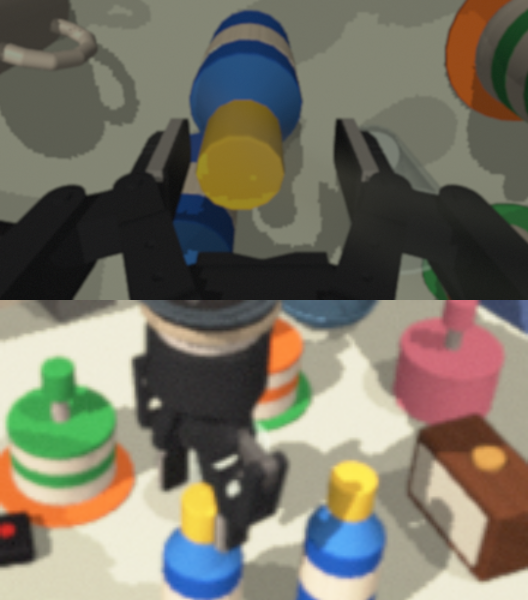

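The cap sits between the fingers, a few mm to the -y side. I'll centre it before closing.

```bash
python3 - <<'E'
from h import *
d=grab('wrist');s=r.read_state()
print(onz(d,300.8,291.7,.15)-s['tool_pos'],proj(d,s['tool_pos']))
print('greenknob?',[ (c,st) for c,st in blobs(d['pixels'],(50,120,50),(85,255,255))])
E
```

```text
[-0.00131617 -0.0069538   0.02696788] [317.20106183 261.16379606]
greenknob? [([539.5, 168.7], [511, 141, 85, 69, 973]), ([591.9, 211.3], [540, 149, 100, 122, 9113]), ([636.5, 232.2], [632, 223, 8, 19, 97]), ([543.1, 333.5], [507, 316, 61, 49, 1080]), ([461.5, 382.9], [454, 370, 20, 28, 159])]
```

Request:
send_rows --pt "60 -1 -6 0 0" --pt "60 -1 -6 0 0" --pt "10 -1 -6 0 0" --pt "10 -1 -6 0 0" --pt "10 -1 -6 0 0"

```text
t: 8.48
tool_pos: [0.4531, -0.3497, 0.1214]
tool_rot: [0.005, 1.0, -0.0, 0.0]
contact_force: [-0.1, -0.4, 6.6]
opening: 0.353
```

Request:
send_rows --pt "10 0 0 0 0" --pt "10 0 0 30 0" --pt "10 0 0 80 0" --pt "10 0 0 140 0" --pt "10 0 0 155 0"

```text
t: 9.1
tool_pos: [0.4537, -0.3501, 0.2792]
tool_rot: [0.005, 1.0, -0.002, 0.002]
contact_force: [0.1, 0.1, -5.5]
opening: 0.356
```

Request:
send_rows --pt "10 10 50 0 0" --pt "10 20 100 0 0" --pt "10 30 150 0 0" --pt "10 40 200 0 0" --pt "10 50 250 0 0"

```text
t: 9.72
tool_pos: [0.5024, -0.0977, 0.2744]
tool_rot: [0.006, 1.0, 0.0, -0.001]
contact_force: [1.0, 0.6, -2.8]
opening: 0.354
```

Request:
send_rows --pt "10 15 50 0 0" --pt "10 30 100 0 0" --pt "10 45 150 0 0" --pt "10 60 200 0 0" --pt "10 64 250 0 0"

```text
t: 10.35
tool_pos: [0.5667, 0.1521, 0.2739]
tool_rot: [0.005, 1.0, -0.0, -0.001]
contact_force: [-0.0, -0.8, -3.5]
opening: 0.353
```

```bash
python3 - <<'E'
from h import *
d=grab('wrist');s=grab('side');np.savez('m3.npz',w=d['pixels'],s=s['pixels'])
w=cv2.resize(d['pixels'][180:400,200:440],(480,440));b=s['pixels'][60:230,220:380]
cv2.imwrite('pics/m3.png',np.hstack([w,cv2.resize(b,(320,340),interpolation=cv2.INTER_CUBIC)[:340,:] if 0 else np.vstack([cv2.resize(b,(320,340),interpolation=cv2.INTER_CUBIC),np.zeros((100,320,3),np.uint8)])]))
st=r.read_state()
print(proj(s,[.566,.167,.09]),proj(s,[.566,.252,.09]),proj(s,st['tool_pos']), proj(s,st['tool_pos']+[0,0,-.12]),proj(d,st['tool_pos']),proj(d,st['tool_pos']+[0,0,-.12]),proj(d,[.566,.167,.09]))
E
```

```text
[281.0194265  165.81778874] [269.00644734 154.65492098] [278.2221771  110.88994364] [281.39328329 149.08868617] [322.58066272 259.02319463] [320.7548285  188.05941438] [332.00508496 169.65114055]
```

View pics/m3.png

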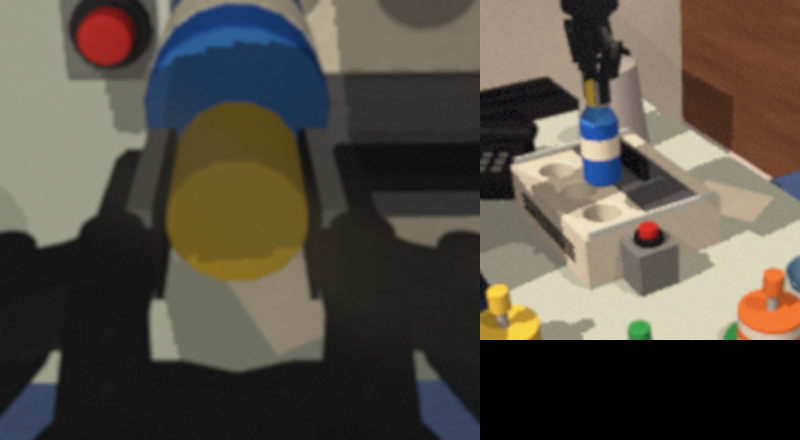

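The bottle is held upright. In the side crop, well 0's mouth is at about (602,213), full pixel (281,166.5), against my predicted (281.0,165.8), so well 0 is at about (566,167). I'll go above it and down to just over the mouth.

Request:
send_rows --pt "10 -1 15 0 0" --pt "10 -1 15 -20 0" --pt "10 -1 15 -44 0" --pt "10 -1 15 -44 0" --pt "10 -1 15 -44 0"

```text
t: 11.08
tool_pos: [0.5662, 0.1653, 0.2327]
tool_rot: [0.006, 1.0, 0.0, 0.0]
contact_force: [-0.3, 0.7, -2.8]
opening: 0.358
```

```bash
python3 - <<'E'
from h import *
d=grab('top');s=grab('side');st=r.read_state();print(st['t'],st['tool_pos'],st['contact_force'])
def bottom(s,x0,x1,y0,y1):
    hsv=cv2.cvtColor(s['pixels'],cv2.COLOR_BGR2HSV)[y0:y1,x0:x1]
    m=cv2.inRange(hsv,np.array((100,150,40)),np.array((125,255,255)))
    ys,xs=np.nonzero(m); 
    for y in range(ys.max()-9,ys.max()+1): q=xs[ys==y]; print(y+y0,q.min()+x0,q.max()+x0)
bottom(s,240,340,90,200)
print('pred bottom centre',proj(s,[st['tool_pos'][0],st['tool_pos'][1],st['tool_pos'][2]-.121]))
print('well0',proj(s,[.566,.167,.09]))
b=cv2.resize(s['pixels'][100:200,230:350],(720,600),interpolation=cv2.INTER_CUBIC)
cv2.imwrite('pics/m4.png',b)
E
```

```text
11.175 [0.56637315 0.16544628 0.23299734] [ 0.24621216  0.22740322 -3.26632966]
154 272 289
155 273 288
156 273 288
157 273 288
158 273 288
159 273 288
160 273 288
161 274 287
162 276 285
163 279 279
pred bottom centre [280.82682818 159.79344616]
well0 [281.0194265  165.81778874]
```

View pics/m4.png

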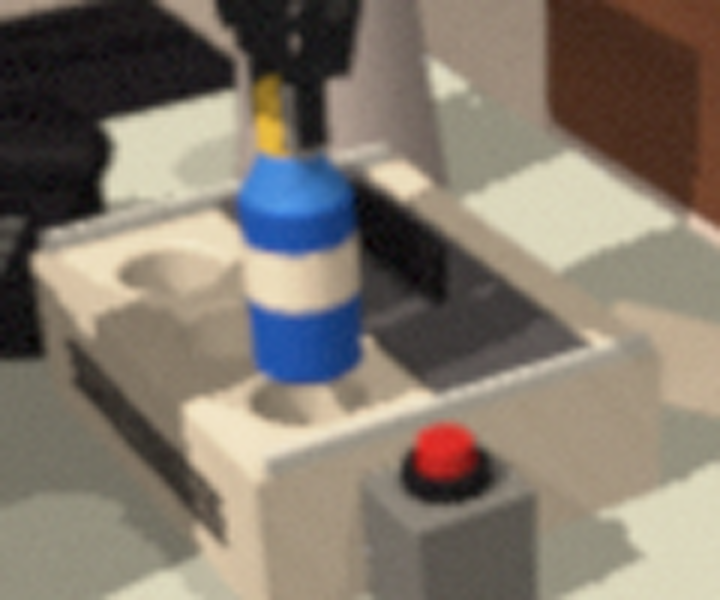

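The bottle's bottom edge is centred over well 0 in the side view: bottle at crop 254–362, well at 248–371. I'll lower it gently and watch the force.

Request:
send_rows --pt "10 0 1 -8 0" --pt "10 0 1 -15 0" --pt "10 0 1 -20 0" --pt "10 0 1 -24 0" --pt "10 0 1 -26 0"

```text
t: 11.8
tool_pos: [0.5672, 0.1669, 0.2081]
tool_rot: [0.005, 1.0, 0.001, 0.002]
contact_force: [-3.1, 2.1, 21.8]
opening: 0.358
```

Request:
send_rows --pt "10 0 0 5 0" --pt "10 -2 2 5 0" --pt "10 -2 2 1 0" --pt "10 -2 2 -1 0" --pt "10 -2 2 -1 0"

```text
t: 12.42
tool_pos: [0.5658, 0.1689, 0.2078]
tool_rot: [0.005, 1.0, 0.001, 0.003]
contact_force: [0.7, 0.3, 18.0]
opening: 0.352
```

```bash
python3 - <<'E'
from h import *
st=r.read_state();print(st['tool_pos'],st['contact_force'],st['ft_torque'])
d=grab('top');w=grab('wrist')
cv2.imwrite('pics/m5.png',np.hstack([cv2.resize(w['pixels'][100:330,200:440],(400,383)),cv2.resize(d['pixels'][170:235,210:280],(400,383),interpolation=cv2.INTER_CUBIC)]))
E
```

```text
[0.56578773 0.16887046 0.20778301] [ 0.67368402  0.27274349 18.00174917] [-0.22908448  0.36665623 -0.00653406]
```

View pics/m5.png

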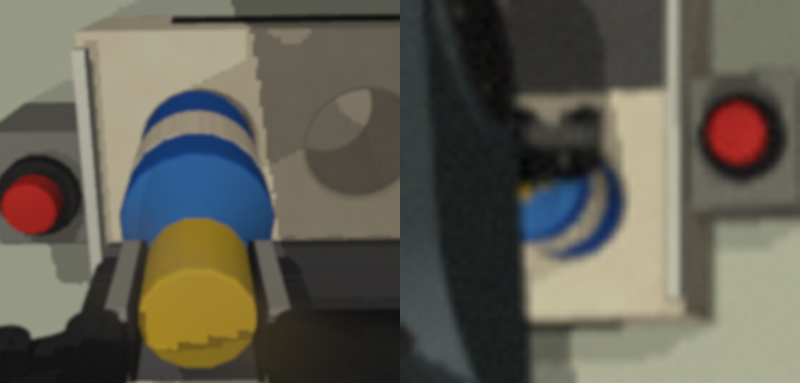

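The torque puts the contact on the bottle's -x,-y rim, so I'll shift +x,+y.

Request:
send_rows --pt "10 0 0 4 0" --pt "10 1 2 4 0" --pt "10 1 2 1 0" --pt "10 1 2 -1 0" --pt "10 1 2 -2 0"

```text
t: 13.15
tool_pos: [0.5648, 0.1704, 0.2025]
tool_rot: [0.006, 1.0, -0.0, -0.0]
contact_force: [-0.5, 0.7, -3.6]
opening: 0.357
```

```bash
cat > c.py <<'E'
from h import *
st=r.read_state();F=st['contact_force'];M=st['ft_torque']
print(st['t'],st['tool_pos'],F,M,'contact',-M[1]/F[2],M[0]/F[2])
E
python3 c.py
```

```text
13.15 [0.56483133 0.17041815 0.20246303] [-0.48375671  0.68920042 -3.63807066] [ 0.00961892 -0.15860988 -0.03510579] contact -0.04359725071273462 -0.00264396071063708
```

It has gone in, with no contact force. I'll keep lowering it slowly.

Request:
send_rows --pt "10 0 0 -8 0" --pt "10 0 0 -18 0" --pt "10 0 0 -28 0" --pt "10 0 0 -38 0" --pt "10 0 0 -38 0"

```text
t: 13.78
tool_pos: [0.5647, 0.1704, 0.164]
tool_rot: [0.005, 1.0, -0.0, -0.001]
contact_force: [1.5, -0.1, -3.3]
opening: 0.357
```

```bash
python3 c.py
```

```text
13.775 [0.56466358 0.17036869 0.16395866] [ 1.50952897 -0.08228118 -3.2539621 ] [-0.02483448 -0.2352279   0.05458978] contact -0.07228968709789971 0.0076320738839208615
```

Request:
send_rows --pt "10 0 0 -10 0" --pt "10 0 0 -20 0" --pt "10 0 0 -28 0" --pt "10 0 0 -32 0" --pt "10 0 0 -34 0"

```text
t: 14.4
tool_pos: [0.5654, 0.1705, 0.1314]
tool_rot: [0.005, 1.0, 0.0, 0.001]
contact_force: [-2.6, -1.8, 12.1]
opening: 0.354
```

The bottle is on the well floor (TCP at z 131, upward force). I'll release it and fetch the second one.

Request:
send_rows --pt "60 0 0 0 0" --pt "60 0 0 0 0" --pt "60 0 0 40 0" --pt "60 0 0 80 0" --pt "60 0 -50 90 0"

```text
t: 15.02
tool_pos: [0.5659, 0.1219, 0.2239]
tool_rot: [0.004, 1.0, 0.001, 0.002]
contact_force: [-0.2, 0.2, -1.2]
opening: 0.704
```

Request:
send_rows --pt "60 -15 -60 0 0" --pt "60 -30 -120 0 0" --pt "60 -45 -180 0 0" --pt "60 -60 -240 0 0" --pt "60 -65 -300 0 0"

```text
t: 15.65
tool_pos: [0.4991, -0.1813, 0.2215]
tool_rot: [0.005, 1.0, -0.0, 0.0]
contact_force: [1.2, 0.6, -0.4]
opening: 0.699
```

Request:
send_rows --pt "60 5 -60 0 0" --pt "60 10 -120 0 0" --pt "60 20 -180 0 0" --pt "60 45 -208 0 0" --pt "60 45 -208 0 0"

```text
t: 16.27
tool_pos: [0.5453, -0.3891, 0.2203]
tool_rot: [0.006, 1.0, 0.0, 0.0]
contact_force: [-0.3, 0.3, -0.2]
opening: 0.698
```

```bash
python3 - <<'E'
from h import *
st=r.read_state();print(st['t'],st['tool_pos'],st['opening'])
d=grab('wrist')
for c,s in blobs(d['pixels'],(20,150,60),(34,255,255)): print(c,s,onz(d,*c,.145).round(4)-st['tool_pos'])
t=grab('top')
for c,s in blobs(t['pixels'],(22,150,90),(32,255,255),20): print('top',c,s)
E
```

```text
16.275 [ 0.54534513 -0.3891453   0.22025461] 0.6976118727308468
[320.7, 206.5] [301, 182, 41, 49, 1598] [-0.00034513  0.0020453  -0.07525461]
top [234.0, 201.1] [229, 196, 11, 11, 94]
top [293.9, 272.2] [277, 262, 30, 25, 423]
```

Request:
send_rows --pt "60 3 2 -40 0" --pt "60 3 2 -80 0" --pt "60 3 2 -99 0" --pt "60 3 2 -99 0" --pt "60 3 2 -99 0"

```text
t: 17.0
tool_pos: [0.5486, -0.3859, 0.1238]
tool_rot: [0.005, 1.0, -0.001, 0.001]
contact_force: [-0.2, -0.5, -0.0]
opening: 0.706
```

```bash
python3 - <<'E'
from h import *
st=r.read_state();print(st['t'],st['tool_pos'],st['contact_force'])
d=grab('wrist')
hsv=cv2.cvtColor(d['pixels'],cv2.COLOR_BGR2HSV);m=cv2.inRange(hsv,np.array((20,120,40)),np.array((34,255,255)))[200:,240:400]
ys,xs=np.nonzero(m);w=[(y+200,xs[ys==y].min()+240,xs[ys==y].max()+240) for y in range(ys.min(),ys.max()+1,6)];print(w)
E
```

```text
17.0 [ 0.54858141 -0.38591496  0.12381871] [-0.24246619 -0.54688209 -0.00143933]
[(230, np.int64(308), np.int64(322)), (236, np.int64(296), np.int64(334)), (242, np.int64(291), np.int64(340)), (248, np.int64(288), np.int64(343)), (254, np.int64(286), np.int64(344)), (260, np.int64(285), np.int64(345)), (266, np.int64(284), np.int64(346)), (272, np.int64(283), np.int64(347)), (278, np.int64(281), np.int64(348)), (284, np.int64(280), np.int64(350)), (290, np.int64(281), np.int64(349)), (296, np.int64(282), np.int64(348)), (302, np.int64(284), np.int64(345)), (308, np.int64(291), np.int64(341)), (314, np.int64(300), np.int64(330))]
```

Request:
send_rows --pt "60 0 0 -2 0" --pt "10 0 0 -2 0" --pt "10 0 0 -2 0" --pt "10 0 0 -2 0" --pt "10 0 0 -2 0"

```text
t: 17.68
tool_pos: [0.5481, -0.3859, 0.1204]
tool_rot: [0.006, 1.0, -0.0, 0.0]
contact_force: [-0.6, -1.7, 4.4]
opening: 0.357
```

```bash
python3 - <<'E'
from h import *
st=r.read_state();print(st['t'],st['tool_pos'],st['contact_force'],st['opening'])
d=grab('wrist')
hsv=cv2.cvtColor(d['pixels'],cv2.COLOR_BGR2HSV);m=cv2.inRange(hsv,np.array((20,120,40)),np.array((34,255,255)))[200:,240:400]
ys,xs=np.nonzero(m);w=[(y+200,int(xs[ys==y].min()+240),int(xs[ys==y].max()+240)) for y in range(ys.min(),ys.max()+1,4)];print(w[-12:])
w=np.load('m3.npz')['w'];hsv=cv2.cvtColor(w,cv2.COLOR_BGR2HSV);m=cv2.inRange(hsv,np.array((20,120,40)),np.array((34,255,255)))[200:,240:400]
ys,xs=np.nonzero(m);w=[(y+200,int(xs[ys==y].min()+240),int(xs[ys==y].max()+240)) for y in range(ys.min(),ys.max()+1,4)];print('first bottle',w[-12:])
E
```

```text
17.675 [ 0.54814149 -0.38586779  0.12044787] [-0.62597763 -1.73584327  4.36319961] 0.3570727788588532
[(278, 284, 352), (282, 283, 353), (286, 283, 354), (290, 282, 354), (294, 282, 354), (298, 282, 354), (302, 283, 353), (306, 286, 352), (310, 289, 349), (314, 293, 345), (318, 298, 339), (322, 306, 330)]
first bottle [(276, 284, 352), (280, 284, 353), (284, 283, 353), (288, 283, 354), (292, 282, 354), (296, 283, 353), (300, 284, 352), (304, 287, 350), (308, 291, 346), (312, 295, 342), (316, 301, 335), (320, 312, 313)]
```

Request:
send_rows --pt "10 0 0 30 0" --pt "10 0 0 80 0" --pt "10 0 0 130 0" --pt "10 0 0 155 0" --pt "10 0 0 155 0"

```text
t: 18.35
tool_pos: [0.5482, -0.3856, 0.2759]
tool_rot: [0.005, 1.0, -0.001, 0.001]
contact_force: [0.5, 1.6, -3.3]
opening: 0.354
```

Request:
send_rows --pt "10 -10 50 0 0" --pt "10 -20 100 0 0" --pt "10 -30 150 0 0" --pt "10 -40 200 0 0" --pt "10 -40 250 0 0"

```text
t: 18.98
tool_pos: [0.5064, -0.1337, 0.2728]
tool_rot: [0.006, 1.0, 0.001, -0.002]
contact_force: [0.8, -0.2, -2.7]
opening: 0.357
```

Request:
send_rows --pt "10 10 50 0 0" --pt "10 20 100 0 0" --pt "10 30 150 0 0" --pt "10 40 200 0 0" --pt "10 50 250 0 0"

```text
t: 19.6
tool_pos: [0.5572, 0.1161, 0.2726]
tool_rot: [0.005, 1.0, -0.0, -0.002]
contact_force: [0.8, -0.2, -1.9]
opening: 0.356
```

Request:
send_rows --pt "10 4 50 0 0" --pt "10 7 100 0 0" --pt "10 7 139 0 0" --pt "10 7 139 -25 0" --pt "10 7 139 -50 0"

```text
t: 20.23
tool_pos: [0.564, 0.2538, 0.2222]
tool_rot: [0.005, 1.0, -0.0, -0.001]
contact_force: [0.2, -0.6, -0.0]
opening: 0.119
```

Request:
send_rows --pt "10 0 0 0 0" --pt "10 0 0 -6 0" --pt "10 0 0 -12 0" --pt "10 0 0 -16 0" --pt "10 0 0 -18 0"

```text
t: 20.85
tool_pos: [0.5649, 0.2534, 0.2068]
tool_rot: [0.006, 1.0, 0.0, -0.0]
contact_force: [0.0, -0.1, -0.1]
opening: 0.115
```

```bash
python3 c.py
```

```text
20.85 [0.56492406 0.2534232  0.20682847] [ 0.0123324  -0.06579108 -0.06036808] [ 0.02659212 -0.00095733 -0.05519089] contact -0.01585821284181243 -0.44049962423088296
```

The opening fell to 0.12, so the bottle slipped out. I'll look for it.

```bash
python3 - <<'E'
from h import *
d=grab('top','t6');s=grab('side','s6');w=grab('wrist','w6')
cv2.imwrite('pics/m6.png',np.vstack([np.hstack([cv2.resize(d['pixels'][100:300,100:420],(480,300)),cv2.resize(w['pixels'],(320,200),interpolation=cv2.INTER_AREA)[:200,:] if 0 else cv2.resize(w['pixels'],(320,300))]),np.hstack([cv2.resize(s['pixels'][80:280,160:480],(480,300)),np.zeros((300,320,3),np.uint8)])]))
for n,x in(('top',d),('side',s),('wrist',w)):
  for c,q in blobs(x['pixels'],(22,150,90),(32,255,255),15): print(n,c,q)
E
```

```text
top [234.6, 200.8] [229, 196, 12, 11, 99]
top [290.7, 277.0] [276, 262, 31, 31, 741]
side [278.5, 148.4] [275, 144, 10, 12, 68]
side [227.7, 207.0] [223, 202, 11, 14, 74]
side [237.0, 214.8] [234, 213, 8, 6, 22]
side [239.4, 226.6] [229, 219, 20, 18, 164]
wrist [439.2, 35.7] [418, 17, 39, 40, 1088]
wrist [195.0, 217.1] [167, 191, 58, 54, 2121]
```

View pics/m6.png

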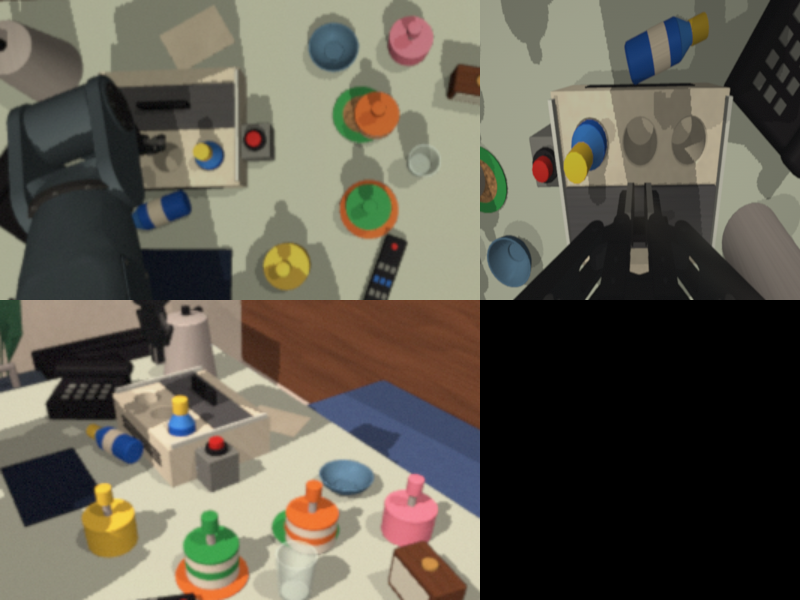

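The bottle lies in front of the cooler, base near (165,208) in the top crop and cap toward +y. It struck the top of the first bottle (160 mm up) because I carried it too low. The first bottle is still seated, with its cap unmoved at (234,201). The orange canister has also been bumped aside on its coaster. First I'll measure both.

```bash
python3 - <<'E'
from h import *
w=grab('wrist');s=grab('side');t=grab('top');st=r.read_state();print(st['tool_pos'])
def pca(d,lo,hi,roi,z):
    x0,x1,y0,y1=roi;hsv=cv2.cvtColor(d['pixels'],cv2.COLOR_BGR2HSV)[y0:y1,x0:x1]
    ys,xs=np.nonzero(cv2.inRange(hsv,np.array(lo),np.array(hi)))
    P=np.array([onz(d,a+x0,b+y0,z)[:2] for a,b in zip(xs,ys)]);c=P.mean(0);u,sv,v=np.linalg.svd(P-c,full_matrices=False)
    pr=(P-c)@v.T;print('cen',c.round(4),'dir',v[0].round(3),'ext',pr.min(0).round(4),pr.max(0).round(4),len(P));return P
pca(w,(20,80,40),(125,255,255),(270,480,0,118),.028)
pca(w,(22,120,60),(34,255,255),(400,480,0,80),.028)
pca(w,(100,140,40),(125,255,255),(270,440,0,118),.028)
pca(s,(22,120,60),(34,255,255),(205,230,100,190) if 0 else (205,245,150,190),.028)
pca(t,(100,140,40),(125,255,255),(185,235,220,260),.028)
print('frontedge',onz(w,(556-480)*2+10,185*4/3,.09),)
for n,d in(('top',t),('side',s)):
  for c,q in blobs(d['pixels'],(5,170,90),(15,255,255),30)+blobs(d['pixels'],(50,120,50),(85,255,255),30):
    if c[1]>85: print(n,c,q)
E
```

```text
[0.56502767 0.25348704 0.20717442]
cen [0.4577 0.3029] dir [ 0.294 -0.956] ext [-0.0829 -0.029 ] [0.0739 0.0267] 6663
cen [0.4385 0.3664] dir [0.878 0.479] ext [-0.0179 -0.0165] [0.0169 0.02  ] 1195
cen [0.4623 0.2878] dir [-0.297  0.955] ext [-0.0574 -0.0283] [0.0662 0.0261] 5137
cen [0.4385 0.3743] dir [-0.249 -0.968] ext [-0.0219 -0.0103] [0.0335 0.0061] 8
cen [0.4671 0.2807] dir [ 0.287 -0.958] ext [-0.0687 -0.0262] [0.0532 0.0277] 408
frontedge [0.61898151 0.10873766 0.09      ]
top [350.3, 175.5] [336, 162, 30, 28, 669]
top [346.2, 242.7] [327, 221, 38, 37, 331]
top [331.5, 175.4] [322, 158, 26, 37, 304]
top [345.2, 237.5] [331, 223, 29, 30, 686]
side [367.8, 219.7] [351, 201, 34, 33, 650]
side [367.2, 238.8] [350, 232, 34, 11, 84]
side [300.7, 269.5] [277, 252, 48, 28, 438]
side [300.2, 241.2] [283, 221, 36, 35, 754]
side [345.9, 230.8] [342, 221, 8, 20, 109]
side [300.5, 262.2] [284, 256, 34, 10, 85]
```

The lying bottle's axis runs base→cap along (-0.295,0.956), with the cap centred at about (438,367) mm at height 28. I'll turn the jaws across it.

Request:
send_rows --pt "50 0 0 20 0" --pt "50 -20 20 30 -10" --pt "50 -50 50 30 -20" --pt "50 -90 80 30 -30" --pt "50 -127 113 10 -40"

```text
t: 21.78
tool_pos: [0.4374, 0.3676, 0.2182]
tool_rot: [0.35, 0.937, 0.001, 0.001]
contact_force: [0.3, 0.9, -0.8]
opening: 0.587
```

Request:
send_rows --pt "50 0 0 -20 -10" --pt "50 0 0 -50 -20" --pt "50 0 0 -80 -30" --pt "50 0 0 -100 -32" --pt "50 0 0 -100 -32"

```text
t: 22.4
tool_pos: [0.4374, 0.3661, 0.116]
tool_rot: [0.592, 0.806, -0.001, -0.0]
contact_force: [-0.4, 0.2, -0.0]
opening: 0.584
```

```bash
python3 - <<'E'
from h import *
w=grab('wrist','w7');st=r.read_state();print(st['tool_pos'],st['tool_rot'],st['joints'].round(2))
hsv=cv2.cvtColor(w['pixels'],cv2.COLOR_BGR2HSV)
m=cv2.inRange(hsv,np.array((22,120,50)),np.array((34,255,255)));n,l,q,c=cv2.connectedComponentsWithStats(m)
for i in range(1,n):
    if q[i][4]>100:
        ys,xs=np.nonzero(l==i);P=np.array([onz(w,a,b,.034)[:2] for a,b in zip(xs,ys)]);cc=P.mean(0);v=np.linalg.svd(P-cc,full_matrices=False)[2];pr=(P-cc)@v.T
        print(c[i],q[i],'at',cc.round(4),v[0].round(3),pr.min(0).round(3),pr.max(0).round(3))
E
```

```text
[0.43795533 0.3664757  0.11708531] [ 5.91819768e-01  8.06070291e-01 -2.06073693e-04 -7.82135131e-05] [0.62 0.53 1.69 0.   0.92 0.31]
[320.44623347 206.00057504] [ 301  183   40   47 1739] at [0.4393 0.3645] [ 0.307 -0.952] [-0.018 -0.015] [0.019 0.015]
```

View pics/w7.png

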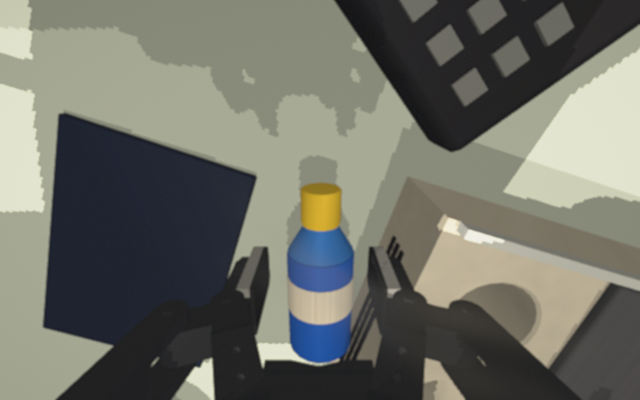

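The jaws straddle the cap squarely: cap at (320,205), pads at columns 255 and 380. I'll grip it, pull it off the cooler, then tilt the bottle up about its base edge.

Request:
send_rows --pt "50 0 0 -50 0" --pt "50 0 0 -95 0" --pt "50 0 0 -106 0" --pt "50 0 0 -106 0" --pt "50 0 0 -106 0"

```text
t: 23.08
tool_pos: [0.439, 0.3672, 0.0129]
tool_rot: [0.592, 0.806, 0.001, 0.0]
contact_force: [-0.2, 0.0, 0.4]
opening: 0.584
```

Request:
send_rows --pt "10 0 0 0 0" --pt "10 0 0 0 0" --pt "10 0 0 0 0" --pt "10 -12 0 6 0" --pt "10 -25 0 6 0"

```text
t: 23.7
tool_pos: [0.4118, 0.3662, 0.0171]
tool_rot: [0.592, 0.806, -0.0, -0.0]
contact_force: [-0.9, -0.9, -2.8]
opening: 0.35
```

Request:
send_rows --pt "10 2 -7 15 0" --pt "10 5 -17 36 0" --pt "10 10 -31 56 0" --pt "10 15 -47 72 0" --pt "10 21 -66 85 0"

```text
t: 24.32
tool_pos: [0.4343, 0.2993, 0.103]
tool_rot: [0.592, 0.806, 0.0, 0.0]
contact_force: [0.2, -0.2, -2.0]
opening: 0.35
```

```bash
cat > tilt.py <<'E'
from h import *
exec(open('c.py').read().split('\n',1)[1]);print(st['opening'])
for n in('side','top'):
    d=grab(n)
    for nm,lo,hi in(('blue',(100,140,40),(125,255,255)),('yel',(22,140,70),(34,255,255))):
        for c,q in blobs(d['pixels'],lo,hi,15):
            if 170<c[0]<320 and 120<c[1]<270: print(n,nm,c,q)
    b=d['pixels'];cv2.imwrite('pics/%s_tilt.png'%n,b)
E
python3 tilt.py
```

```text
24.325 [0.4342626  0.29934849 0.10297992] [ 0.16139998 -0.18663954 -1.99183824] [ 0.19426692  0.06712219 -0.01818176] contact 0.03369861566558954 -0.0975314746547977
0.3497702029606398
side blue [229.2, 154.3] [226, 148, 10, 15, 63]
side blue [248.0, 164.5] [237, 155, 22, 20, 329]
side blue [280.6, 163.3] [273, 157, 17, 13, 184]
side yel [278.6, 148.5] [275, 144, 9, 12, 69]
side yel [227.7, 206.9] [223, 202, 11, 14, 73]
side yel [237.2, 214.7] [234, 213, 8, 6, 23]
side yel [240.4, 226.2] [233, 219, 16, 15, 156]
top blue [241.7, 204.9] [231, 195, 17, 18, 127]
top blue [230.6, 235.6] [221, 226, 20, 21, 310]
top blue [205.6, 244.3] [198, 235, 17, 18, 180]
top yel [234.5, 200.9] [229, 196, 12, 11, 104]
top yel [193.8, 247.8] [190, 243, 10, 11, 72]
```

The bottle stays horizontal in the jaws because pad friction holds it. I'll lift it, point the base at the cooler's front face, and use that top edge to push the lower rim and tilt the bottle up.

Request:
send_rows --pt "10 -20 0 30 10" --pt "10 -40 0 57 20" --pt "10 -60 0 57 30" --pt "10 -79 0 57 40" --pt "10 -79 0 57 50"

```text
t: 25.05
tool_pos: [0.3535, 0.3001, 0.1586]
tool_rot: [0.193, 0.981, -0.001, -0.001]
contact_force: [-0.5, 0.1, -3.3]
opening: 0.352
```

Request:
send_rows --pt "10 0 0 0 10" --pt "10 0 0 0 20" --pt "10 0 0 0 22" --pt "10 0 0 -30 22" --pt "10 0 0 -30 22"

```text
t: 25.68
tool_pos: [0.3538, 0.2996, 0.1275]
tool_rot: [0.007, 1.0, -0.001, -0.002]
contact_force: [0.3, 0.2, -2.3]
opening: 0.353
```

```bash
python3 tilt.py; python3 - <<'E'
import cv2,numpy as np
s=cv2.imread('pics/side_tilt.png')[110:230,190:330];t=cv2.imread('pics/top_tilt.png')[180:280,140:260]
cv2.imwrite('pics/m8.png',np.hstack([cv2.resize(s,(420,360)),cv2.resize(t,(380,360))]))
E
```

```text
25.675 [0.3538188  0.29962326 0.12749482] [ 0.28835031  0.16819147 -2.25443535] [-0.01931042  0.19658877  0.004013  ] contact 0.08720088841089634 0.00856552543977803
0.3534041893574767
side blue [235.6, 141.9] [227, 133, 16, 21, 215]
side blue [212.5, 148.4] [204, 139, 17, 19, 236]
side blue [280.6, 163.4] [273, 157, 17, 13, 184]
side yel [278.8, 148.4] [275, 144, 10, 12, 73]
side yel [227.6, 206.8] [223, 202, 11, 13, 69]
side yel [237.4, 214.6] [235, 213, 7, 6, 22]
side yel [240.5, 225.8] [233, 219, 16, 19, 142]
top blue [241.7, 204.9] [231, 195, 17, 18, 127]
top blue [189.2, 235.0] [180, 227, 20, 16, 286]
top blue [188.3, 262.0] [179, 256, 20, 15, 246]
top yel [234.5, 200.9] [229, 196, 12, 11, 102]
```

View pics/m8.png

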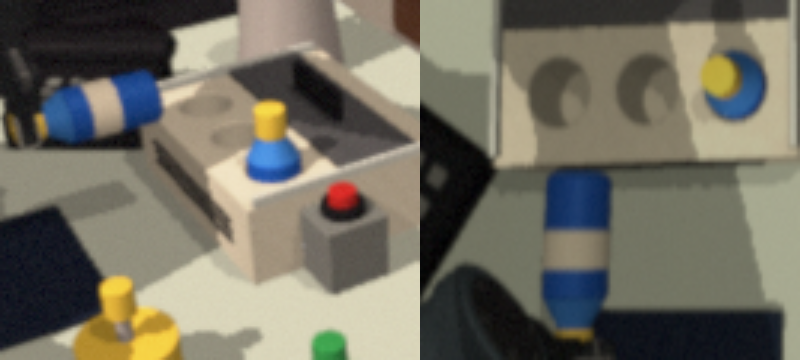

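The bottle is horizontal with its base facing the cooler front at about y=0.30. I'll lower it so only its lower rim meets the top edge, then push.

Request:
send_rows --pt "10 0 0 -16 0" --pt "10 0 0 -32 0" --pt "10 8 0 -32 0" --pt "10 16 0 -32 0" --pt "10 20 0 -32 0"

```text
t: 26.4
tool_pos: [0.3671, 0.2984, 0.0956]
tool_rot: [0.006, 1.0, -0.004, -0.009]
contact_force: [-28.9, -4.0, 2.7]
opening: 0.35
```

Request:
send_rows --pt "10 2 0 0 0" --pt "10 4 0 0 0" --pt "10 6 0 0 0"

```text
t: 26.78
tool_pos: [0.3689, 0.2972, 0.0943]
tool_rot: [0.006, 1.0, -0.005, -0.014]
contact_force: [-70.2, 5.9, 11.8]
opening: 0.355
```

```bash
python3 c.py
```

```text
26.775 [0.36888666 0.29720826 0.09428373] [-70.22159132   5.89269964  11.81061918] [ 1.09511981 10.92764588  0.68007505] contact -0.9252390341366712 0.09272331870837111
```

Request:
send_rows --pt "10 -7 0 2 0" --pt "10 -5 0 11 0" --pt "10 -2 0 22 0" --pt "10 3 0 33 0" --pt "10 8 0 43 0"

```text
t: 27.4
tool_pos: [0.3895, 0.3005, 0.1411]
tool_rot: [0.006, 1.0, 0.0, 0.0]
contact_force: [-3.8, -0.6, -3.0]
opening: 0.354
```

```bash
cat > ang.py <<'E'
from h import *
st=r.read_state();print(st['t'],st['tool_pos'],st['contact_force'],st['opening'])
s=grab('side');hsv=cv2.cvtColor(s['pixels'],cv2.COLOR_BGR2HSV)
# bottle as blue blobs left of the seated one; compare with projected axis for candidate tilts
m=cv2.inRange(hsv,np.array((100,140,40)),np.array((125,255,255)));m[:, 268:]=0 if st['tool_pos'][1]>.2 else m[:,268:];m[:90]=0;m[200:]=0;m[:,:195]=0
ys,xs=np.nonzero(m);c=np.array([xs.mean(),ys.mean()]);p=st['tool_pos']+[0,0,.015]
print('blue',c,len(xs),'pivot px',proj(s,p))
for th in range(-10,100,10):
    a=np.radians(th);print(th,proj(s,p+.079*np.array([np.cos(a),0,-np.sin(a)])).round(1),end=' ')
E
python3 ang.py
```

```text
27.4 [0.3895492  0.30049844 0.14105094] [-3.84312384 -0.59857686 -2.99111556] 0.35358281207534686
blue [230.84461153 146.71929825] 399 pivot px [207.48856898 144.68433878]
-10 [231.1 134.3] 0 [232.1 138.2] 10 [232.4 142.2] 20 [231.9 146.3] 30 [230.8 150.3] 40 [229.  154.1] 50 [226.5 157.6] 60 [223.6 160.7] 70 [220.1 163.4] 80 [216.3 165.5] 90 [212.2 167.1]
```

The side view's blue centroid fits a tilt of about 20°, so the method works. Continuing along the arc.

Request:
send_rows --pt "10 9 0 9 0" --pt "10 17 0 19 0" --pt "10 25 0 28 0" --pt "10 33 0 36 0" --pt "10 43 0 43 0"

```text
t: 28.08
tool_pos: [0.4327, 0.3004, 0.1835]
tool_rot: [0.006, 1.0, 0.0, 0.0]
contact_force: [0.2, -0.2, -2.4]
opening: 0.352
```

```bash
python3 ang.py
```

```text
28.075 [0.4327101  0.30043847 0.18346233] [ 0.19872229 -0.19131428 -2.39602736] 0.3517412245579076
blue [240.68817204 132.90322581] 372 pivot px [218.78175267 128.44285944]
-10 [242.2 118.3] 0 [243.2 122.4] 10 [243.4 126.5] 20 [242.9 130.7] 30 [241.7 134.7] 40 [239.9 138.6] 50 [237.4 142.2] 60 [234.4 145.3] 70 [231. 148.] 80 [227.1 150.1] 90 [223.  151.6]
```

Request:
send_rows --pt "10 -48 0 -20 0" --pt "10 -48 0 -32 0" --pt "10 -33 0 -36 0" --pt "10 -25 0 -26 0" --pt "10 -16 0 -15 0"

```text
t: 28.75
tool_pos: [0.4157, 0.3, 0.1677]
tool_rot: [0.006, 1.0, -0.001, -0.003]
contact_force: [-10.2, 0.5, -0.6]
opening: 0.354
```

```bash
python3 ang.py
```

```text
28.75 [0.41568925 0.30004462 0.16766596] [-10.22685756   0.45269531  -0.61735339] 0.3543165894739583
blue [234.61246612 142.46341463] 369 pivot px [214.30616664 134.64044371]
-10 [237.8 124.4] 0 [238.8 128.4] 10 [239.1 132.5] 20 [238.6 136.6] 30 [237.4 140.7] 40 [235.6 144.5] 50 [233.1 148. ] 60 [230.1 151.2] 70 [226.7 153.9] 80 [222.8 156. ] 90 [218.7 157.5]
```

Request:
send_rows --pt "10 6 0 2 0" --pt "10 11 0 7 0" --pt "10 16 0 11 0" --pt "10 22 0 14 0" --pt "10 22 0 14 0"

```text
t: 29.42
tool_pos: [0.4366, 0.3003, 0.1829]
tool_rot: [0.006, 1.0, -0.0, -0.004]
contact_force: [-23.6, -1.0, 19.3]
opening: 0.351
```

```bash
python3 ang.py
```

```text
29.425 [0.43659705 0.30032312 0.1829315 ] [-23.60108082  -1.04247451  19.31091666] 0.3510301776117764
blue [238.57879656 139.69627507] 349 pivot px [220.05848134 128.309785  ]
-10 [243.4 118.2] 0 [244.4 122.2] 10 [244.6 126.4] 20 [244.1 130.6] 30 [242.9 134.6] 40 [241.  138.5] 50 [238.6 142. ] 60 [235.6 145.1] 70 [232.2 147.8] 80 [228.3 149.9] 90 [224.3 151.4]
```

Request:
send_rows --pt "10 6 0 3 0" --pt "10 11 0 6 0" --pt "10 17 0 9 0" --pt "10 23 0 11 0" --pt "10 30 0 12 0"

```text
t: 30.1
tool_pos: [0.4676, 0.3006, 0.1968]
tool_rot: [0.006, 1.0, 0.0, -0.002]
contact_force: [-25.7, -3.7, 35.5]
opening: 0.357
```

```bash
python3 ang.py
```

```text
30.1 [0.46761707 0.300632   0.1967615 ] [-25.71761711  -3.74809151  35.53473203] 0.3567137149986345
blue [243.20474777 137.53709199] 337 pivot px [229.04795577 121.6440033 ]
-10 [252.1 111.7] 0 [253.  115.8] 10 [253.2 120. ] 20 [252.6 124.1] 30 [251.4 128.2] 40 [249.5 132.1] 50 [247.1 135.6] 60 [244.1 138.7] 70 [240.7 141.4] 80 [236.9 143.4] 90 [232.9 144.9]
```

Request:
send_rows --pt "10 8 0 4 0" --pt "10 15 0 6 0" --pt "10 22 0 8 0" --pt "10 30 0 9 0" --pt "10 38 0 9 0"

```text
t: 30.78
tool_pos: [0.5067, 0.3004, 0.2028]
tool_rot: [0.006, 1.0, -0.0, 0.0]
contact_force: [0.6, -0.4, -3.0]
opening: 0.352
```

```bash
python3 ang.py
```

```text
30.775 [0.50668096 0.30039264 0.20283059] [ 0.55702969 -0.43408633 -3.00338495] 0.35207910549667387
blue [253.97805643 133.72413793] 319 pivot px [240.83111827 116.88517603]
-10 [263.4 107.2] 0 [264.2 111.2] 10 [264.3 115.4] 20 [263.7 119.5] 30 [262.4 123.6] 40 [260.6 127.4] 50 [258.1 130.9] 60 [255.2 134. ] 70 [251.8 136.6] 80 [248.1 138.6] 90 [244.2 140.1]
```

About 63° now. The remaining tilt can be done by dragging the base rim on the cooler deck: press down, then move +x.

Request:
send_rows --pt "10 0 0 -3 0" --pt "10 0 0 -6 0" --pt "10 0 0 -8 0" --pt "10 0 0 -8 0"

```text
t: 31.32
tool_pos: [0.5064, 0.3008, 0.1984]
tool_rot: [0.005, 1.0, 0.001, 0.002]
contact_force: [-8.6, -5.5, 27.1]
opening: 0.353
```

```bash
python3 ang.py
```

```text
31.325 [0.50635674 0.30080549 0.19842555] [-8.64041108 -5.49964391 27.05609162] 0.3532060597792544
blue [253.85893417 135.14420063] 319 pivot px [240.87483669 118.20357356]
-10 [263.4 108.5] 0 [264.2 112.5] 10 [264.3 116.7] 20 [263.7 120.8] 30 [262.4 124.8] 40 [260.6 128.6] 50 [258.1 132.1] 60 [255.2 135.2] 70 [251.8 137.8] 80 [248.1 139.9] 90 [244.2 141.3]
```

Request:
send_rows --pt "10 10 0 1 0" --pt "10 20 0 3 0" --pt "10 30 0 4 0" --pt "10 41 0 4 0" --pt "10 52 0 2 0"

```text
t: 32.0
tool_pos: [0.5596, 0.3014, 0.2021]
tool_rot: [0.005, 1.0, 0.001, 0.003]
contact_force: [-15.0, -4.0, 52.0]
opening: 0.355
```

```bash
python3 ang.py
```

```text
32.0 [0.55960212 0.30136751 0.20210972] [-14.95209538  -3.97760648  51.97281702] 0.3546122180829131
blue [260.76173285 134.41516245] 277 pivot px [256.52963568 113.16891435]
-10 [278.4 103.7] 0 [279.  107.7] 10 [279.  111.8] 20 [278.4 115.9] 30 [277.1 119.9] 40 [275.2 123.7] 50 [272.8 127.1] 60 [269.9 130.1] 70 [266.6 132.7] 80 [263.  134.7] 90 [259.2 136. ]
```

Request:
send_rows --pt "10 5 0 -1 0" --pt "10 9 0 -2 0" --pt "10 9 0 -3 0" --pt "10 4 0 10 0" --pt "10 0 0 30 0"

```text
t: 32.67
tool_pos: [0.557, 0.3003, 0.2268]
tool_rot: [0.005, 1.0, -0.0, -0.001]
contact_force: [-0.2, -0.6, -2.9]
opening: 0.355
```

```bash
cat > up.py <<'E'
from h import *
st=r.read_state();print(st['t'],st['tool_pos'],st['contact_force'],st['opening'])
s=grab('side');hsv=cv2.cvtColor(s['pixels'],cv2.COLOR_BGR2HSV)
p=proj(s,st['tool_pos']-[0,0,.06]).astype(int);x0,y0=p[0]-25,p[1]-60
m=cv2.inRange(hsv,np.array((100,140,40)),np.array((125,255,255)))[y0:y0+110,x0:x0+50]
for y in range(0,110,3):
    q=np.nonzero(m[y])[0]
    if len(q)>5: print(y+y0,q.min()+x0,q.max()+x0,(q.min()+q.max())/2+x0)
for z in(0,-.03,-.06,-.09,-.115): print(z,proj(s,st['tool_pos']+[0,0,z]).round(1))
E
python3 up.py
```

```text
32.675 [0.55701285 0.3003262  0.22680798] [-0.17335504 -0.61135378 -2.88457624] 0.3547399472082208
113 251 266 258.5
116 250 266 258.0
119 251 266 258.5
122 252 266 259.0
137 252 267 259.5
140 252 266 259.0
143 253 266 259.5
158 275 281 278.0
161 273 281 277.0
164 273 281 277.0
167 273 281 277.0
0 [255.6 110.5]
-0.03 [256.6 119.5]
-0.06 [257.7 128.2]
-0.09 [258.7 136.7]
-0.115 [259.5 143.6]
```

Nearly upright. I'll set it down on the table in front of the cooler to square it up and regrip.

Request:
send_rows --pt "10 -30 0 15 0" --pt "10 -65 -20 15 0" --pt "10 -102 -45 10 0" --pt "10 -102 -50 -40 0" --pt "10 -102 -50 -85 0"

```text
t: 33.35
tool_pos: [0.4557, 0.2502, 0.1412]
tool_rot: [0.006, 1.0, 0.0, 0.001]
contact_force: [-1.0, 0.0, -2.7]
opening: 0.354
```

Request:
send_rows --pt "10 0 0 -10 0" --pt "10 0 0 -18 0" --pt "10 0 0 -24 0" --pt "10 0 0 -29 0" --pt "10 0 0 -33 0"

```text
t: 33.98
tool_pos: [0.4584, 0.2514, 0.113]
tool_rot: [0.005, 1.0, 0.001, 0.003]
contact_force: [-12.3, -8.0, 66.2]
opening: 0.351
```

```bash
python3 up.py
```

```text
33.975 [0.45844098 0.25137343 0.1130185 ] [-12.29285384  -7.99092777  66.18187159] 0.3509365166849048
159 232 246 239.0
162 232 248 240.0
165 232 248 240.0
168 233 248 240.5
183 233 249 241.0
186 234 249 241.5
189 235 247 241.0
0 [236.9 157.6]
-0.03 [238.3 165.9]
-0.06 [239.6 174.1]
-0.09 [240.9 182. ]
-0.115 [241.9 188.4]
```

Request:
send_rows --pt "10 0 0 6 0" --pt "60 0 0 7 0" --pt "60 0 0 7 0" --pt "60 0 0 12 0" --pt "60 0 0 12 0"

```text
t: 34.65
tool_pos: [0.4561, 0.2505, 0.1212]
tool_rot: [0.006, 1.0, 0.0, 0.0]
contact_force: [-0.7, 0.3, -0.3]
opening: 0.705
```

```bash
python3 up.py; python3 - <<'E'
from h import *
d=grab('wrist');st=r.read_state()
hsv=cv2.cvtColor(d['pixels'],cv2.COLOR_BGR2HSV);m=cv2.inRange(hsv,np.array((20,120,40)),np.array((34,255,255)))[200:,240:400]
ys,xs=np.nonzero(m);w=[(y+200,int(xs[ys==y].min()+240),int(xs[ys==y].max()+240)) for y in range(ys.min(),ys.max()+1,5)];print(w)
print(proj(d,[*st['tool_pos'][:2],.15]))
E
```

```text
34.65 [0.45612167 0.25053655 0.12123442] [-0.67751565  0.33090396 -0.30675257] 0.7045177573213341
160 231 244 237.5
163 230 246 238.0
166 230 247 238.5
169 231 245 238.0
181 233 248 240.5
184 233 248 240.5
187 233 248 240.5
190 235 245 240.0
0 [236.  155.5]
-0.03 [237.3 164. ]
-0.06 [238.7 172.2]
-0.09 [240.  180.1]
-0.115 [241.  186.6]
[(239, 314, 330), (244, 305, 342), (249, 300, 346), (254, 296, 350), (259, 295, 351), (264, 294, 353), (269, 292, 356), (274, 292, 355), (279, 291, 356), (284, 291, 357), (289, 290, 358), (294, 289, 360), (299, 289, 360), (304, 290, 358), (309, 292, 357), (314, 294, 354), (319, 299, 349), (324, 306, 341)]
[317.84314886 295.50582005]
```

Upright and free-standing, with the cap slightly +x,+y of the jaws. I'll centre and regrip.

Request:
send_rows --pt "60 2 3 0 0" --pt "60 2 3 0 0" --pt "10 2 3 0 0" --pt "10 2 3 0 0" --pt "10 2 3 0 0"

```text
t: 35.38
tool_pos: [0.458, 0.2533, 0.1211]
tool_rot: [0.005, 1.0, -0.0, 0.0]
contact_force: [-0.5, -2.8, 2.9]
opening: 0.357
```

```bash
cat > cap.py <<'E'
from h import *
d=grab('wrist');st=r.read_state();print(st['t'],st['tool_pos'],st['contact_force'],st['opening'])
hsv=cv2.cvtColor(d['pixels'],cv2.COLOR_BGR2HSV);m=cv2.inRange(hsv,np.array((20,120,40)),np.array((34,255,255)))[200:,240:400]
ys,xs=np.nonzero(m);w=[(y+200,int(xs[ys==y].min()+240),int(xs[ys==y].max()+240)) for y in range(ys.min(),ys.max()+1,4)];print(w[-12:],ys.max()+200)
E
python3 cap.py
```

```text
35.425 [0.45798954 0.25330756 0.12108235] [ 0.29447459 -2.53355817  4.03267735] 0.357904888916171
[(271, 284, 353), (275, 283, 354), (279, 282, 354), (283, 282, 354), (287, 282, 354), (291, 282, 354), (295, 284, 353), (299, 285, 351), (303, 289, 346), (307, 294, 343), (311, 298, 337), (315, 309, 328)] 316
```

Request:
send_rows --pt "10 0 0 30 0" --pt "10 0 0 80 0" --pt "10 0 0 125 0" --pt "10 0 0 125 0"

```text
t: 35.92
tool_pos: [0.459, 0.2541, 0.2487]
tool_rot: [0.006, 1.0, 0.001, 0.002]
contact_force: [0.7, -1.2, -3.8]
opening: 0.357
```

```bash
python3 cap.py
```

```text
35.975 [0.45804691 0.25361034 0.24639825] [-0.77871055 -0.38032906 -3.24328626] 0.355365774827298
[(271, 284, 353), (275, 283, 354), (279, 283, 354), (283, 240, 354), (287, 240, 354), (291, 240, 354), (295, 240, 353), (299, 286, 352), (303, 290, 346), (307, 294, 343), (311, 296, 340), (315, 307, 330)] 316
```

Request:
send_rows --pt "10 30 1 0 0" --pt "10 70 2 0 0" --pt "10 109 2 0 0" --pt "10 109 2 -20 0" --pt "10 109 2 -33 0"

```text
t: 36.6
tool_pos: [0.5659, 0.255, 0.2096]
tool_rot: [0.006, 1.0, -0.001, -0.002]
contact_force: [-1.1, -0.3, -2.8]
opening: 0.358
```

Request:
send_rows --pt "10 0 0 0 0" --pt "10 0 0 -2 0" --pt "10 0 0 -4 0" --pt "10 0 0 -6 0" --pt "10 0 0 -7 0"

```text
t: 37.22
tool_pos: [0.5674, 0.2556, 0.2068]
tool_rot: [0.005, 1.0, 0.0, 0.001]
contact_force: [0.1, -0.1, -1.8]
opening: 0.354
```

```bash
python3 c.py
```

```text
37.225 [0.56739404 0.25562815 0.20678614] [ 0.10255193 -0.0937974  -1.84401748] [ 0.05960669 -0.16052011 -0.01017989] contact -0.08704912560839406 -0.032324362391125225
```

Request:
send_rows --pt "10 0 0 -3 0" --pt "10 0 0 -7 0" --pt "10 0 0 -13 0" --pt "10 0 0 -20 0" --pt "10 0 0 -28 0"

```text
t: 37.85
tool_pos: [0.567, 0.2555, 0.1774]
tool_rot: [0.006, 1.0, 0.0, 0.0]
contact_force: [2.1, 1.4, -1.4]
opening: 0.358
```

```bash
python3 c.py
```

```text
37.85 [0.56698041 0.25549476 0.1773843 ] [ 2.14609862  1.38708303 -1.43375096] [ 0.40160227 -0.4675888   0.02174188] contact -0.3261297239138985 -0.2801060145561414
```

It's in the well and sliding freely. Lowering to the floor.

Request:
send_rows --pt "10 0 0 -10 0" --pt "10 0 0 -20 0" --pt "10 0 0 -30 0" --pt "10 0 0 -38 0" --pt "10 0 0 -43 0"

```text
t: 38.48
tool_pos: [0.5671, 0.2555, 0.1345]
tool_rot: [0.006, 1.0, 0.0, 0.0]
contact_force: [2.2, 2.0, 0.2]
opening: 0.355
```

Request:
send_rows --pt "10 0 0 -2 0" --pt "10 0 0 -4 0" --pt "10 0 0 -4 0"

```text
t: 38.85
tool_pos: [0.5671, 0.2554, 0.1312]
tool_rot: [0.005, 1.0, 0.0, 0.0]
contact_force: [3.8, 1.5, -0.1]
opening: 0.358
```

Request:
send_rows --pt "10 0 0 -2 0" --pt "10 0 0 -2 0" --pt "55 0 0 -1 0" --pt "55 0 0 -1 0" --pt "55 0 0 40 0"

```text
t: 39.48
tool_pos: [0.565, 0.2547, 0.1683]
tool_rot: [0.005, 1.0, -0.001, -0.003]
contact_force: [0.8, 0.6, 0.0]
opening: 0.641
```

Request:
send_rows --pt "55 0 0 50 0" --pt "55 -20 -50 60 0" --pt "55 -50 -100 60 0" --pt "55 -60 -160 60 0" --pt "55 -60 -220 60 0"

```text
t: 40.1
tool_pos: [0.5057, 0.034, 0.2309]
tool_rot: [0.005, 1.0, -0.0, -0.0]
contact_force: [1.2, 0.2, -0.1]
opening: 0.641
```

```bash
python3 - <<'E'
from h import *
t=grab('top','t9');s=grab('side','s9');st=r.read_state();print(st['t'],st['tool_pos'])
for c,q in blobs(t['pixels'],(22,150,90),(32,255,255),20): print('caps',c,q,onz(t,*c,.157).round(3))
print(proj(t,[.566,.170,.157]),proj(t,[.566,.255,.157]))
def coaster(d,lo,hi,roi):
    x0,x1,y0,y1=roi;m=cv2.inRange(cv2.cvtColor(d['pixels'],cv2.COLOR_BGR2HSV),np.array(lo),np.array(hi))[y0:y1,x0:x1]
    return np.argwhere(m)[:,::-1]+[x0,y0]
O=((5,150,80),(17,255,255));G=((45,90,40),(88,255,255))
for nm,col in(('O',O),('G',G)):
  for roi in((315,375,155,200),(315,375,212,262)):
    P=coaster(t,*col,roi)
    if len(P)>20: print(nm,roi,P.min(0),P.max(0),len(P))
cv2.imwrite('pics/c9.png',np.vstack([cv2.resize(t['pixels'][150:265,180:400],(660,345),interpolation=cv2.INTER_CUBIC),cv2.resize(s['pixels'][170:290,240:430],(660,250))]))
E
```

```text
40.2 [0.5063264  0.0312096  0.23082431]
caps [204.3, 201.9] [199, 197, 12, 11, 97] [0.566 0.251 0.157]
caps [295.0, 278.1] [281, 262, 26, 31, 482] [ 0.35  -0.001  0.157]
[232.89736708 201.09084644] [202.94327696 202.04963286]
O (315, 375, 155, 200) [335 161] [365 190] 712
O (315, 375, 212, 262) [327 220] [364 258] 387
G (315, 375, 155, 200) [322 158] [349 194] 358
G (315, 375, 212, 262) [331 223] [360 252] 696
```

View pics/c9.png

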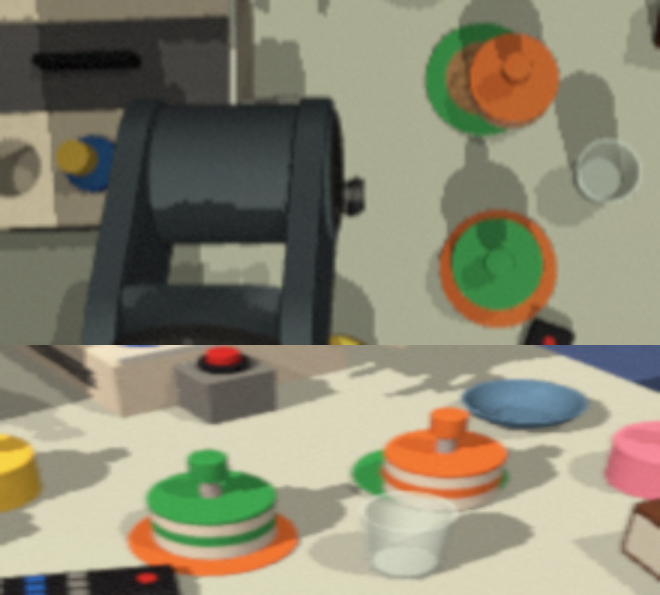

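The second bottle's cap is at (204,202), where expected for well 1, and the first is seated. The orange canister stands offset on the green coaster: knob at about (352,172), coaster centre (340,176). The green canister's knob is at (347,238) on the orange coaster. That was picture 16, so the rest is numeric.

```bash
python3 - <<'E'
from h import *
t=grab('top');s=grab('side')
print('O',onz(t,352.3,171.7,.121),'G',onz(t,346.7,237.7,.121),'gc',onz(t,340.4,176.2,.004),'oc',onz(t,346,239.3,.004))
print('O side',onz(s,240+448*190/660,170+(423-345)*120/250,.109),'G side',onz(s,240+208*190/660,170+(466-345)*120/250,.109))
print('lid O',onz(t,350.3,175.5,.067),'lid G',onz(t,345.2,237.5,.067))
E
```

```text
O [ 0.64556883 -0.16948369  0.121     ] G [ 0.45581129 -0.14603793  0.121     ] gc [ 0.65603961 -0.13828291  0.004     ] oc [ 0.45359725 -0.14864511  0.004     ]
O side [ 0.64409959 -0.17052461  0.109     ] G side [ 0.45677227 -0.1454356   0.109     ]
lid O [ 0.645026   -0.16645165  0.067     ] lid G [ 0.4577879 -0.1439086  0.067    ]
```

Request:
send_rows --pt "60 35 -50 0 0" --pt "60 70 -100 0 0" --pt "60 105 -150 0 0" --pt "60 139 -200 0 0" --pt "60 139 -200 0 0"

```text
t: 40.92
tool_pos: [0.6472, -0.1659, 0.2293]
tool_rot: [0.006, 1.0, 0.0, -0.001]
contact_force: [0.6, 0.2, 0.1]
opening: 0.701
```

Request:
send_rows --pt "60 0 0 -50 0" --pt "60 0 0 -100 0" --pt "60 0 0 -135 0" --pt "60 0 0 -138 0" --pt "60 0 0 -138 0"

```text
t: 41.55
tool_pos: [0.6467, -0.1636, 0.0943]
tool_rot: [0.005, 1.0, -0.0, 0.001]
contact_force: [0.5, -0.2, -0.4]
opening: 0.706
```

Request:
send_rows --pt "5 0 0 0 0" --pt "5 0 0 0 0" --pt "5 0 0 0 0" --pt "5 0 0 10 0" --pt "5 0 0 25 0"

```text
t: 42.18
tool_pos: [0.6454, -0.1643, 0.118]
tool_rot: [0.006, 1.0, 0.0, -0.001]
contact_force: [-1.2, -0.5, -3.9]
opening: 0.31
```

The orange canister is held (3.9 N, opening matches the knob). Moving it to a free spot near (540,-30).

Request:
send_rows --pt "5 0 0 25 0" --pt "5 -30 38 25 0" --pt "5 -60 76 25 0" --pt "5 -90 114 25 0" --pt "5 -105 134 20 0"

```text
t: 42.8
tool_pos: [0.5397, -0.0289, 0.139]
tool_rot: [0.005, 1.0, 0.0, 0.0]
contact_force: [1.0, 0.1, -4.4]
opening: 0.306
```

Request:
send_rows --pt "5 0 0 -15 0" --pt "5 0 0 -30 0" --pt "5 0 0 -42 0" --pt "5 0 0 -48 0" --pt "5 0 0 -49 0"

```text
t: 43.42
tool_pos: [0.5417, -0.0319, 0.0898]
tool_rot: [0.006, 1.0, -0.001, 0.001]
contact_force: [-6.6, -7.2, 15.2]
opening: 0.307
```

Request:
send_rows --pt "60 0 0 1 0" --pt "60 0 0 1 0" --pt "60 0 0 50 0" --pt "60 -30 -40 75 0" --pt "60 -60 -80 75 0"

```text
t: 44.05
tool_pos: [0.4814, -0.1115, 0.1658]
tool_rot: [0.005, 1.0, -0.001, 0.002]
contact_force: [0.4, -0.2, -0.8]
opening: 0.701
```

Request:
send_rows --pt "60 -24 -33 0 0" --pt "60 -24 -33 0 0" --pt "60 -24 -33 -40 0" --pt "60 -24 -33 -70 0" --pt "60 -24 -33 -70 0"

```text
t: 44.68
tool_pos: [0.4564, -0.1426, 0.0925]
tool_rot: [0.005, 1.0, 0.001, -0.002]
contact_force: [-0.4, -0.5, 0.3]
opening: 0.701
```

Request:
send_rows --pt "5 0 0 0 0" --pt "5 0 0 0 0" --pt "5 0 0 0 0" --pt "5 0 0 15 0" --pt "5 0 0 40 0"

```text
t: 45.3
tool_pos: [0.4566, -0.1434, 0.135]
tool_rot: [0.005, 1.0, 0.0, -0.0]
contact_force: [0.4, 0.6, -3.6]
opening: 0.306
```

Request:
send_rows --pt "5 45 2 10 0" --pt "5 90 4 10 0" --pt "5 135 5 10 0" --pt "5 180 6 10 0" --pt "5 199 6 10 0"

```text
t: 45.92
tool_pos: [0.6577, -0.1373, 0.1449]
tool_rot: [0.005, 1.0, -0.0, 0.0]
contact_force: [-0.1, 0.0, -3.4]
opening: 0.309
```

Request:
send_rows --pt "5 0 0 -15 0" --pt "5 0 0 -32 0" --pt "5 0 0 -44 0" --pt "5 0 0 -50 0" --pt "5 0 0 -52 0"

```text
t: 46.55
tool_pos: [0.656, -0.1378, 0.0965]
tool_rot: [0.006, 1.0, -0.0, 0.001]
contact_force: [-21.1, 5.6, 48.0]
opening: 0.309
```

Request:
send_rows --pt "5 0 0 4 0" --pt "5 0 0 4 0" --pt "60 0 0 4 0" --pt "60 0 0 4 0" --pt "60 0 0 60 0"

```text
t: 47.18
tool_pos: [0.6539, -0.137, 0.1483]
tool_rot: [0.006, 1.0, 0.001, -0.004]
contact_force: [1.1, -0.8, 0.3]
opening: 0.701
```

Request:
send_rows --pt "60 -40 40 30 0" --pt "60 -80 75 30 0" --pt "60 -116 106 30 0" --pt "60 -116 106 30 0"

```text
t: 47.68
tool_pos: [0.5382, -0.0299, 0.1822]
tool_rot: [0.005, 1.0, 0.0, -0.0]
contact_force: [0.6, -0.0, 0.3]
opening: 0.699
```

```bash
cat > can.py <<'E'
from h import *
st=r.read_state();print(st['t'],st['tool_pos'],st['contact_force'])
for n in('top','side'):
    d=grab(n);hsv=cv2.cvtColor(d['pixels'],cv2.COLOR_BGR2HSV)
    for nm,lo,hi in(('O',(5,150,80),(17,255,255)),('G',(45,90,40),(88,255,255))):
        for c,q in blobs(d['pixels'],lo,hi,25):
            if c[1]>140: print(n,nm,c,q,'z.067',onz(d,*c,.067)[:2].round(3),'z.004',onz(d,*c,.004)[:2].round(3))
E
python3 can.py; python3 - <<'E'
import sys;sys.path.insert(0,'.')
from h import *
s=grab('side')
for nm,p in(('green knob',[.656,-.138,.109]),('lid',[.656,-.138,.067])): print(nm,proj(s,p))
E
```

```text
47.675 [ 0.53817818 -0.02989585  0.18222662] [ 0.59954469 -0.02971981  0.27791781]
top O [420.9, 154.4] [404, 144, 35, 22, 555] z.067 [ 0.703 -0.384] z.004 [ 0.718 -0.4  ]
top O [303.3, 219.3] [295, 216, 16, 9, 101] z.067 [ 0.516 -0.02 ] z.004 [ 0.521 -0.015]
top O [345.6, 239.0] [327, 220, 38, 39, 711] z.067 [ 0.453 -0.145] z.004 [ 0.455 -0.147]
top O [490.7, 323.5] [447, 292, 89, 64, 3283] z.067 [ 0.203 -0.548] z.004 [ 0.19  -0.574]
top G [341.5, 175.3] [323, 158, 37, 37, 998] z.067 [ 0.647 -0.14 ] z.004 [ 0.659 -0.142]
side O [306.5, 207.2] [291, 189, 33, 32, 632] z.067 [ 0.539 -0.034] z.004 [0.58 0.04]
side O [307.4, 226.2] [292, 220, 31, 10, 107] z.067 [ 0.5   -0.105] z.004 [ 0.536 -0.038]
side O [447.5, 265.1] [424, 241, 46, 58, 1069] z.067 [ 0.695 -0.395] z.004 [ 0.751 -0.358]
side O [301.0, 263.1] [277, 246, 49, 35, 829] z.067 [ 0.421 -0.21 ] z.004 [ 0.45  -0.154]
side O [634.1, 392.6] [623, 382, 17, 18, 132] z.067 [ 0.731 -0.759] z.004 [ 0.791 -0.759]
side O [261.5, 396.2] [252, 391, 20, 9, 105] z.067 [ 0.217 -0.438] z.004 [ 0.225 -0.405]
side G [363.0, 212.6] [347, 194, 34, 32, 644] z.067 [ 0.653 -0.137] z.004 [ 0.705 -0.074]
side G [365.7, 234.1] [342, 223, 44, 23, 359] z.067 [ 0.606 -0.21 ] z.004 [ 0.653 -0.155]
green knob [364.85992837 199.67795969]
lid [364.01747073 212.41860768]
```

Request:
send_rows --pt "60 3 -2 -40 0" --pt "60 3 -2 -80 0" --pt "60 3 -2 -91 0" --pt "60 3 -2 -91 0"

```text
t: 48.32
tool_pos: [0.5434, -0.0339, 0.091]
tool_rot: [0.006, 1.0, 0.0, -0.0]
contact_force: [0.5, -0.4, 0.7]
opening: 0.702
```

Request:
send_rows --pt "5 0 0 0 0" --pt "5 0 0 0 0" --pt "5 0 0 0 0" --pt "5 0 0 15 0" --pt "5 0 0 45 0"

```text
t: 48.95
tool_pos: [0.5421, -0.0335, 0.1363]
tool_rot: [0.005, 1.0, 0.0, -0.001]
contact_force: [0.1, 0.2, -3.1]
opening: 0.306
```

Request:
send_rows --pt "5 -25 -35 0 0" --pt "5 -55 -70 0 0" --pt "5 -86 -114 0 0" --pt "5 -86 -114 0 0"

```text
t: 49.45
tool_pos: [0.4553, -0.1497, 0.1368]
tool_rot: [0.007, 1.0, -0.0, -0.0]
contact_force: [1.0, 0.2, -3.9]
opening: 0.306
```

Over the orange coaster. I'll shift +2 in y and lower.

Request:
send_rows --pt "5 0 2 -15 0" --pt "5 0 2 -28 0" --pt "5 0 2 -36 0" --pt "5 0 2 -40 0" --pt "5 0 2 -41 0"

```text
t: 50.08
tool_pos: [0.4569, -0.1451, 0.0963]
tool_rot: [0.005, 1.0, 0.0, -0.001]
contact_force: [-13.3, 5.8, 35.4]
opening: 0.309
```

```bash
python3 c.py
```

```text
50.075 [ 0.45686073 -0.14510605  0.09626041] [-13.33148303   5.78861496  35.38543111] [1.12367692 2.37395973 0.01980486] contact -0.06708861963151451 0.03175535480953295
```

Request:
send_rows --pt "5 0 0 2 0" --pt "60 0 0 3 0" --pt "60 0 0 3 0" --pt "60 0 0 60 0" --pt "60 0 40 110 0"

```text
t: 50.7
tool_pos: [0.4573, -0.1073, 0.2053]
tool_rot: [0.007, 1.0, -0.0, 0.0]
contact_force: [0.3, -0.3, 0.8]
opening: 0.701
```

Request:
send_rows --pt "60 -30 50 20 0" --pt "60 -60 100 20 0" --pt "60 -80 160 20 0" --pt "60 -80 220 20 0" --pt "60 -80 220 20 0"

```text
t: 51.32
tool_pos: [0.3765, 0.1167, 0.224]
tool_rot: [0.002, 1.0, 0.0, 0.0]
contact_force: [0.0, -1.3, 0.4]
opening: 0.701
```

```bash
python3 can.py; python3 - <<'E'
import sys;sys.path.insert(0,'.')
from h import *
s=grab('side');t=grab('top')
for n,d in(('side',s),('top',t)):
    for c,q in blobs(d['pixels'],(22,150,90),(32,255,255),15): print(n,'yel',c,q)
    for y in((.170),(.2554)): print(n,'pred cap',y,proj(d,[.566,y,.145]))
# fin (cover) position in the top view
m=(t['pixels'].max(2)<28).astype(np.uint8);nn,l,st,c=cv2.connectedComponentsWithStats(m)
for i in range(1,nn):
    if st[i][4]>60 and 160<c[i][0]<270 and 130<c[i][1]<230: print('dark',c[i],st[i],onz(t,*c[i],.133))
# bystanders unchanged vs first picture
a=cv2.imread('pics/top0.png')
for nm,(x,y) in dict(tumbler=(381,207),dish=(322,131),clock=(420,156),mug=(470,247)).items():
    tpl=a[y-18:y+18,x-22:x+22];w=t['pixels'][y-40:y+40,x-44:x+44];_,v,_,p=cv2.minMaxLoc(cv2.matchTemplate(w,tpl,cv2.TM_CCOEFF_NORMED));print(nm,round(v,2),p[0]-22,p[1]-22)
E
```

```text
51.325 [0.37648503 0.11672719 0.22395442] [ 0.0250089  -1.28567851  0.41705265]
top O [421.4, 153.9] [405, 144, 34, 21, 343] z.067 [ 0.704 -0.385] z.004 [ 0.72  -0.401]
top O [345.5, 239.1] [327, 220, 38, 39, 1164] z.067 [ 0.453 -0.145] z.004 [ 0.454 -0.147]
top O [490.8, 323.6] [448, 292, 88, 64, 3265] z.067 [ 0.202 -0.548] z.004 [ 0.189 -0.574]
top G [340.4, 175.6] [322, 158, 38, 37, 1068] z.067 [ 0.646 -0.136] z.004 [ 0.658 -0.138]
side O [299.0, 242.2] [281, 222, 37, 36, 828] z.067 [ 0.452 -0.146] z.004 [ 0.484 -0.084]
side O [447.1, 263.8] [424, 241, 46, 58, 1016] z.067 [ 0.697 -0.392] z.004 [ 0.754 -0.354]
side O [301.7, 267.5] [277, 251, 49, 30, 579] z.067 [ 0.415 -0.223] z.004 [ 0.444 -0.168]
side O [634.4, 392.0] [625, 382, 15, 18, 93] z.067 [ 0.732 -0.759] z.004 [ 0.793 -0.759]
side O [261.5, 396.2] [252, 391, 20, 9, 106] z.067 [ 0.217 -0.438] z.004 [ 0.225 -0.405]
side G [363.0, 212.6] [347, 194, 33, 32, 643] z.067 [ 0.653 -0.137] z.004 [ 0.705 -0.074]
side G [365.8, 234.1] [342, 223, 44, 23, 354] z.067 [ 0.606 -0.211] z.004 [ 0.653 -0.155]
side yel [227.8, 206.9] [223, 202, 11, 14, 71]
side yel [237.0, 214.8] [234, 213, 8, 6, 22]
side yel [239.6, 226.5] [230, 219, 20, 18, 163]
side pred cap 0.17 [279.20709403 149.65595653]
side pred cap 0.2554 [266.93072047 138.95936558]
top yel [204.0, 201.9] [199, 197, 11, 11, 94]
top yel [234.1, 200.7] [229, 196, 11, 11, 91]
top yel [290.7, 277.0] [276, 262, 31, 31, 741]
top pred cap 0.17 [234.01783054 201.6124843 ]
top pred cap 0.2554 [204.26231116 202.56339657]
dark [208.63084112 170.07009346] [191 167  36   7 214] [0.66256944 0.24808892 0.133     ]
tumbler 0.55 0 0
dish 0.99 0 0
clock 0.97 0 0
mug 1.0 0 0
```

The arm blocks the side view of the caps, and the tumbler match is weak. I'll move clear and check once more.

Request:
send_rows --pt "60 -20 -50 20 0" --pt "60 -20 -110 40 0" --pt "60 -20 -170 40 0" --pt "60 -20 -230 40 0" --pt "60 -20 -230 40 0"

```text
t: 52.15
tool_pos: [0.3561, -0.121, 0.2637]
tool_rot: [0.01, 1.0, -0.0, -0.0]
contact_force: [0.7, 0.2, 0.1]
opening: 0.703
```

```bash
python3 - <<'E'
from h import *
s=grab('side');t=grab('top');print(r.read_state()['tool_pos'])
for c,q in blobs(s['pixels'],(22,150,90),(32,255,255),15): print('yel',c,q)
for y in(.170,.2554): print('cap top/bottom px',proj(s,[.566,y,.16]),proj(s,[.566,y,.13]))
def tm(img,ref,x,y,h=20,w=16):
    tpl=ref[y-h:y+h,x-w:x+w];win=img[y-2*h:y+2*h,x-2*w:x+2*w];_,v,_,p=cv2.minMaxLoc(cv2.matchTemplate(win,tpl,cv2.TM_CCOEFF_NORMED));return round(v,2),p[0]-w,p[1]-h
print('tumbler side',tm(s['pixels'],cv2.imread('pics/side0.png'),358,260),tm(s['pixels'],cv2.imread('pics/s9.png'),358,260),'top',tm(t['pixels'],cv2.imread('pics/t9.png'),381,207,14,14),tm(t['pixels'],cv2.imread('pics/top0.png'),381,207,14,14))
E
```

```text
[ 0.35632628 -0.11756856  0.26355179]
yel [227.5, 207.6] [223, 203, 11, 13, 78]
yel [237.2, 214.7] [234, 212, 8, 7, 27]
yel [239.5, 226.7] [229, 219, 20, 17, 170]
cap top/bottom px [278.82071585 145.20748676] [279.58764989 154.03739236]
cap top/bottom px [266.47419038 134.65317923] [267.38070656 143.20382608]
tumbler side (0.65, 0, 0) (0.75, 0, 0) top (1.0, 0, 0) (1.0, 0, 0)
```

Request:
send_rows --pt "60 0 60 30 0" --pt "60 0 120 30 0" --pt "60 0 180 30 0" --pt "60 0 240 30 0" --pt "60 0 300 30 0"

```text
t: 52.88
tool_pos: [0.3557, 0.1864, 0.294]
tool_rot: [0.005, 1.0, 0.0, 0.0]
contact_force: [2.1, -0.3, -0.4]
opening: 0.702
```

Request:
send_rows --pt "60 0 60 0 0" --pt "60 -30 120 0 0" --pt "60 -60 180 0 0" --pt "60 -60 240 0 0" --pt "60 -60 280 0 0"

```text
t: 53.5
tool_pos: [0.2945, 0.4663, 0.2937]
tool_rot: [0.004, 1.0, 0.0, -0.0]
contact_force: [0.6, -0.6, 0.6]
opening: 0.704
```

```bash
python3 - <<'E'
from h import *
s=grab('side');print(r.read_state()['tool_pos'])
for c,q in blobs(s['pixels'],(22,150,90),(32,255,255),15): print('yel',c,q)
E
```

```text
[0.29453504 0.4697163  0.29315549]
yel [278.4, 149.1] [275, 145, 10, 11, 57]
yel [227.5, 207.1] [223, 203, 11, 13, 68]
yel [237.0, 214.7] [234, 212, 8, 7, 23]
yel [243.2, 223.2] [236, 219, 13, 11, 73]
```

```bash
python3 - <<'E'
from h import *
s=grab('side')
for c,q in blobs(s['pixels'],(20,100,30),(36,255,255),15): print('yel',c,q)
for c,q in blobs(s['pixels'],(100,140,30),(125,255,255),25):
    if c[1]<200: print('blue',c,q)
E
```

```text
yel [267.5, 139.0] [263, 133, 10, 13, 115]
yel [279.8, 149.5] [275, 143, 11, 14, 130]
yel [232.6, 229.2] [214, 202, 38, 50, 1300]
blue [274.8, 158.5] [261, 146, 29, 24, 328]
```

Both caps are at the predicted seated positions: (267.5,139.0) against (266.9,139.0), and (279.8,149.5) against (279.2,149.7). Handing in.

```bash
python3 -c "
from workcell import r
print(r.sign_off())"
```

```text
the job is handed in; nothing more can be done
None
```

I handed the job in at about 54 s of the 210 s, with every part of the task done. No verdict is reported at hand-in.

- **Cover:** it is fully open. The catch was not on, so I never needed the release button. I pushed until it met the end stop (about 60 N), and the grip now measures about 98 mm back from where it started.
- **Bottles:** only two were on the table, and they now stand in wells 0 and 1. In the last pictures both caps are within about 1 pixel of where seated caps should be.
- **One bottle was knocked over on the way:** I carried the second bottle too low, and it hit the top of the first and fell onto the table. I tilted it upright against the cooler edge, set it down, gripped it again and lowered it slowly into its well. The first bottle did not move.
- **Canisters:** they are swapped. Each one measures within about 5 mm of its own coaster's centre and looks upright. The orange one had been bumped aside during the run, and I picked it up from where it then stood.
- **Bystanders:** the tumbler, dish, clock and mug are unmoved. A first match on the tumbler was weak (0.55), but a repeat in the top view was exact.
- **Disagreements:** the top and wrist cameras differed by about 4 mm on the wells' y position, which I settled by feel while lowering the bottles. Both canisters read 2 to 5 mm higher when pressed down than when picked up, but looked normal once released.

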